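# Weigh a carton of washers and shut it in the store box

### The job

Lift the red-banded carton out of its rack lane and stand it, right way up, on the pan of the white scale, letting go of it for a second so that it can be weighed. Then take it again by its long sides, lower it (do not drop it) lengthways onto the floor of the store box's open well and let go, and slide the flush yellow lid fully shut over it, pressing down on the lid with the fingertips because it has no handle. Leave the blue-banded carton, the mug and the bowl where they are.

Things in the scene. Friction and masses are not known exactly. Their poses are not given: they have to be found in the camera images.
- carton_mid (a point): centre (half-way up) of the loose carton to be stored: brown cardboard block 66 (its x) x 40 (its y) x 38 mm tall with a red band round its middle and a thin white strip of tape along the top; about 0.25 kg, rigid. In the rack it can be taken only by its two ends (66 mm apart), which overhang the lane walls by 3 mm each
- carton: the same carton; origin at the centre of its underside, z up
- carton2_mid (a point): centre of the other carton, same size, with a blue band, in the rack's other lane (lanes are swapped at random); leave it in place
- rack: fixed aluminium rack, origin at the centre of its underside; two lanes along its x, 60 mm long and open at both ends, side by side at y = -24.5 and +24.5 mm, base 4 mm thick, walls 5 mm thick up to 40 mm above the table; 44 mm clear between walls, so the carton (its x along the rack's x, top at 42 mm) has no room beside its long sides for fingers
- pan (a point): centre of the flat top of the scale's square steel pan, 120 x 120 mm, 38 mm above the table; z up, x and y along the pan's edges. The scale is fixed and does not sink. A low readout box, 16 mm high, lies in front of it at its -x side
- case: fixed grey store box, 124 (x) x 244 (y) mm, rim 56 mm above the table; origin on its underside, on the long centre line (y runs from -129 to +115 mm). From +y: end wall 10 mm, well (y +31 to +105), solid deck under the lid (y -25 to +31), then a blue hood (y -125 to -25) that stands 10 mm above the rim and into which the lid retreats. Side walls 12 mm thick, tops level with the lid
- well (a point): centre of the well's flat floor, 6 mm above the table; axes as the case. The well is 100 mm along x, 74 mm along y, 50 mm deep from the rim. The carton goes in with its long (66 mm) side along the case's y, which leaves 4 mm at each end and 30 mm at each long side for the fingers; its top then lies 6 mm below the underside of the lid
- lid_edge (a point): middle of the leading (+y) edge of the yellow sliding lid, on its top face; axes as the case. The lid is a plain flat plate 99 mm wide (case x) and 6 mm thick, top face flush with the rim, 56 mm above the table; at least 40 mm of it shows between this edge and the hood even when open. It cannot sink when pressed
- lid (a joint): how far the lid is open, in m: 0 = shut (edge against the end wall, well covered), 0.09 = fully open; it starts at 0.078 to 0.088, clear of the well. It shuts towards the case's +y, stays where it is left and needs about 1.5 N to slide; fingertips pressed down with 8 N or more carries it along
- mug: blue mug, rim 80 mm across, 110 mm tall, origin under its centre; leave alone
- bowl: white bowl of washers, 112 mm across, 55 mm tall, origin under its centre; leave alone
Things that resemble listed ones, but are neither listed nor needed, are in the scene too. What is shaped like the carton but green is not meant. There is more than one size of the part that bears pan; the job needs the larger.

How it is judged (in metres and radians):
On the way, in this order (a step that is already met when the one before it is completed fails the run):
1. the red-banded carton stands level on the scale's pan, let go and at rest (z of carton_mid in the frame of pan between 0.015 and 0.023 m and horizontal distance between carton_mid and pan below 0.045 m and angle between carton_mid's own z axis and vertical below 0.1 rad and contact force between carton and scale above 0.8 N and linear speed of carton below 0.02 m/s and contact force between the fingers and carton below 0.05 N), for 0.3 s.
2. the carton lies lengthways on the floor of the well, let go and at rest, with the lid still open (z of carton_mid in the frame of well between 0.012 and 0.024 m and x of carton_mid in the frame of well between -0.031 and 0.031 m and y of carton_mid in the frame of well between -0.015 and 0.015 m and angle between the x axis of carton_mid and the y axis of case, either way round below 0.25 rad and linear speed of carton below 0.02 m/s and contact force between the fingers and carton below 0.05 N and value of joint lid above 0.06 m), for 0.2 s.
At the end, for the whole second after the job is handed in: The red-banded carton lies upright and lengthways (within 0.25 rad of the case's y) on the floor of the well, within 31 mm across and 15 mm along of its centre, at rest, and the lid is shut to within 3 mm (z of carton_mid in the frame of well between 0.012 and 0.024 m and x of carton_mid in the frame of well between -0.031 and 0.031 m and y of carton_mid in the frame of well between -0.015 and 0.015 m and angle between the x axis of carton_mid and the y axis of case, either way round below 0.25 rad and linear speed of carton below 0.02 m/s and angle between carton_mid's own z axis and vertical below 0.1 rad and value of joint lid below 0.003 m); the robot touches nothing.
It fails at once if the carton is dropped into the well (faster than 0.4 m/s inside it) (horizontal distance between carton_mid and well below 0.04 m and z of carton_mid in the frame of well below 0.065 m and linear speed of carton above 0.4 m/s).
It fails at once if the blue-banded carton is moved by more than 20 mm (distance of carton2_mid from where it was at the start of the episode above 0.02 m).
It fails at once if the mug or bowl is moved by more than 40 mm (distance of any of mug, bowl from where it was at the start of the episode above 0.04 m).
It also fails if it takes over 64 s, if anything falls off the work surface, if the arm or the gripper's body presses on something with over 40 N, if the wrist force passes 120 N, or if a joint passes its speed limit or range.

### The arm

A 6-joint arm with a two-finger parallel gripper is mounted at the origin on the work surface. World frame = base frame: x ahead of the robot, y to its left, z up, the work surface at z = 0. Lengths are in m, angles in degrees, forces in N, time in s.
With the tool pointing down it reaches from about 0.35 to 0.875 m from the base axis. Payload 4.2 kg.
Tool frame: the origin (TCP) lies midway between the tips of the shut fingers; the grasp point (between the pads) lies 19 mm behind it; z points along the fingers, y is the direction in which the jaws open and shut (so a half turn about z gives the same grasp; the last joint's range is limited). The gripper opens to 87 mm and grips with 3 to 60 N. Pads are 19 mm wide; open, the fingers measure 117 mm over their backs; the gripper's body (75 mm by 190 mm) begins 51 mm behind the grasp point.
Start: joints at [-60.585, 22.042, 0.453, 0, -68.411, -14.817], TCP at [0.158, -0.605, 0.223] pointing down, gripper open.
Joint ranges: [-179.83, 179.83], [-69.29, 118.12], [-61.27, 80.66], [-181.25, 117.63], [-171.15, -9.14], [-177.46, 177.46]. Speed limits (degrees/s): [159.86, 159.86, 180, 180, 180, 180].

### API

Orientations are given as a 3x3 rotation matrix whose columns are the frame's x, y, z axes.
In Python, from station import sense, capture, finish_job gives the robot as it stands. The module is installed in compiled form; this text tells all that it offers.
- The arm moves only by the shell command python3 -m jog 'ROWS' [OPENING]. ROWS is JSON, a list of rows, each a list of 6 numbers: the shift along the tool's x, y, z in cm, then the turn, a rotation vector about the tool's x, y, z in degrees. In form: [[dx, dy, dz, wx, wy, wz], ...]. A call has exactly 5 rows; each row shifts and turns the commanded pose from where the row before left it, along the tool's axes as they then stand; what a row does not reach is not made up. A row lasts 1/12 s, in which the tool goes at most 41.7 mm and 7.16 degrees, less where a joint would pass 70% of its speed; a pose out of reach is approached as far as the arm can. A call is refused whole if a number of a shift passes 4.17 or a number of a turn 7.16, either way. A call with a gripper value outside its range is refused whole. OPENING is the finger opening in cm, from 0 to 8.7, set as the call begins (- or left out, the last holds). The fingers move at their own pace and stop on an object; the grip force is fixed at half the most. Time passes only in rows, so rows that do not move let the fingers close, or fill a call up. It gives the time, the measured TCP pose, the force and the opening at its end, in the units of the state.
- sense(): the state, without advancing time (a new reading comes with each control period).
- capture(name): name is "scene" or "top" or "wrist"; returns a dict with "frame" (420x560x3 uint8, red, green, blue), "fx", "fy", "cx", "cy" (pixels), "world_to_cam" (4x4, takes a point from world to camera coordinates). Camera axes: x right, y up, looking along -z (the intrinsics and any distortion apply to the point x, -y, -z); pixel columns grow to the right and rows downward; lengths in m; the calibration is good to about 2 mm. A picture is of the moment at which its call begins. There is no depth.
- finish_job(): hands the job in, once; it reports no verdict.
The state is a dict: "time_s": time; "joints": joint angles; "joint_velocities": joint speeds; "effort": joint torques, N m; "tcp_pos": TCP position; "ee_rot": TCP orientation; "wrist_force": force on the tool from outside, world axes, zero at the start; "moment": the same for the moment, N m; "gripper_width": opening from 0.0 (shut) to 1.0 (fully open).
Only numpy, scipy, OpenCV 4.12 (cv2) and the standard library are available. Lean on these libraries where they do the work, as an engineer would, in place of code of your own. Each camera call takes 0.05 s, during which the arm holds its last target.

## Working session

There is one attempt and no reset: what is moved stays moved. The work goes in short steps, Python scripts to look and compute and a shell command to move; the robot and the scene stay as the last step left them, time stands still between calls to the robot, and variables do not carry over. Pictures are saved under pics/ and viewed, and the job is handed in when it is done.

```bash
mkdir -p pics; ls; python3 - <<'E'
from station import sense,capture
import cv2
print(sense())
for n in ("scene","top","wrist"):
    c=capture(n); cv2.imwrite(f"pics/{n}0.png",c["frame"][:,:,::-1]); print(n,{k:c[k] for k in c if k!="frame"})
E
```

```text
pics
{'time_s': 0.0, 'joints': array([-6.05842875e+01,  2.20904339e+01,  3.77545817e-01, -2.85711686e-02,
       -6.84114631e+01, -1.48176963e+01]), 'joint_velocities': array([-0.00647416, -0.06144735,  0.03130609,  0.0397621 , -0.04301023,
        0.0275381 ]), 'effort': array([ 6.57343990e-04, -3.90660954e+01,  1.87407303e+01,  4.21991542e+00,
        1.11182863e-02, -1.78996825e-04]), 'tcp_pos': array([ 0.15738894, -0.60421571,  0.22144889]), 'ee_rot': array([[-9.67764215e-01, -2.51857075e-01, -6.62021302e-04],
       [-2.51857922e-01,  9.67761903e-01,  2.11822958e-03],
       [ 1.07187890e-04,  2.21668209e-03, -9.99997537e-01]]), 'wrist_force': array([ 0.4883359 ,  0.57404808, -0.35761828]), 'moment': array([0.01362261, 0.00968358, 0.02478373]), 'gripper_width': 0.9983142896566309}
scene {'fx': 444.94049469336306, 'fy': 444.94049469336306, 'cx': 282.07595935268637, 'cy': 215.87871534389197, 'world_to_cam': array([[-0.39066075,  0.92049815, -0.00820543,  0.0939174 ],
       [-0.70519447, -0.29353239,  0.64539871,  0.3433706 ],
       [ 0.59167976,  0.25791837,  0.76380179, -1.52707901],
       [ 0.        ,  0.        ,  0.        ,  1.        ]])}
top {'fx': 435.9732490796372, 'fy': 435.9732490796372, 'cx': 275.08014873048876, 'cy': 213.76038589467038, 'world_to_cam': array([[-0.01920598, -0.99973845, -0.01241615,  0.1243112 ],
       [ 0.98185745, -0.02120268,  0.1884314 , -0.5072224 ],
       [-0.18864537, -0.00857188,  0.98200787, -0.79872454],
       [ 0.        ,  0.        ,  0.        ,  1.        ]])}
wrist {'fx': 367.2820636170138, 'fy': 367.2820636170138, 'cx': 282.21260402291915, 'cy': 207.03084902860346, 'world_to_cam': array([[-0.25190062,  0.96775178,  0.00160085,  0.62427231],
       [-0.9379113 , -0.24372501, -0.24682082,  0.02977828],
       [-0.23847112, -0.06367577,  0.96905981, -0.38834447],
       [ 0.        ,  0.        ,  0.        ,  1.        ]])}
```

View pics/scene0.png

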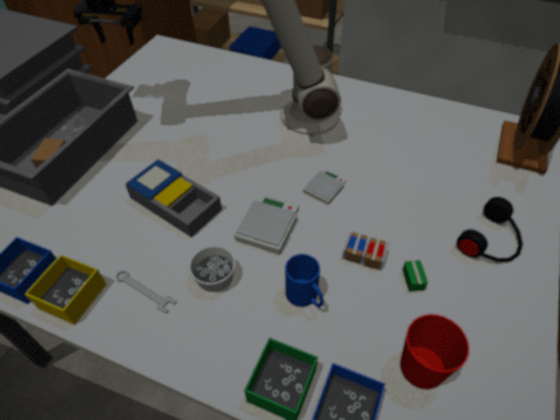

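View pics/top0.png

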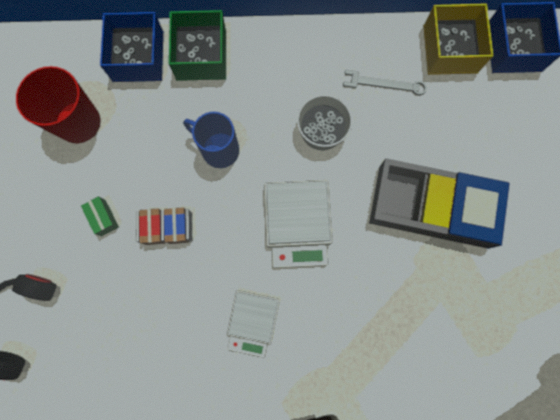

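View pics/wrist0.png

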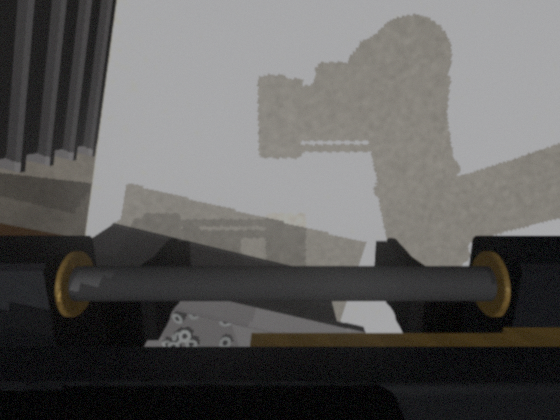

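The top view shows the rack near (163,226), with the red-banded carton at (149,226) and the blue-banded one at (175,225). The large scale pan is at (298,212), the case runs from (375,165) to (508,240) with its lid at (438,200) and well at (403,192). The bowl is at (325,122) and the mug at (214,138). Next I'll enlarge the important areas.

```bash
python3 - <<'E'
import cv2,numpy as np
im=cv2.imread("pics/top0.png")
a=cv2.resize(im[195:255,125:205],None,fx=8,fy=8,interpolation=cv2.INTER_CUBIC); cv2.imwrite("pics/z1.png",a)
a=cv2.resize(im[150:255,365:520],None,fx=5,fy=5,interpolation=cv2.INTER_CUBIC); cv2.imwrite("pics/z2.png",a)
a=cv2.resize(im[170:275,250:345],None,fx=5,fy=5,interpolation=cv2.INTER_CUBIC); cv2.imwrite("pics/z3.png",a)
E
```

```text
(no output)
```

View pics/z1.png

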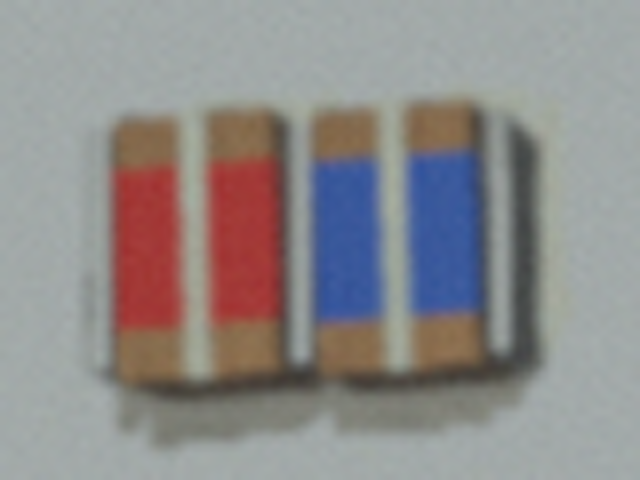

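View pics/z2.png

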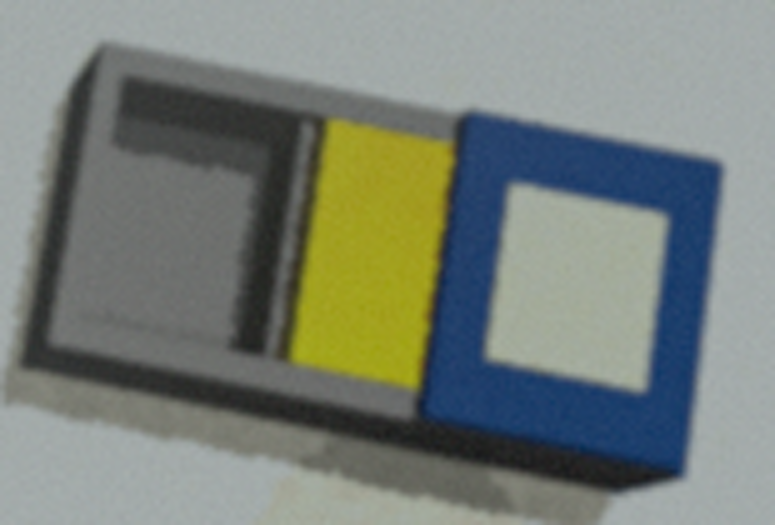

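View pics/z3.png

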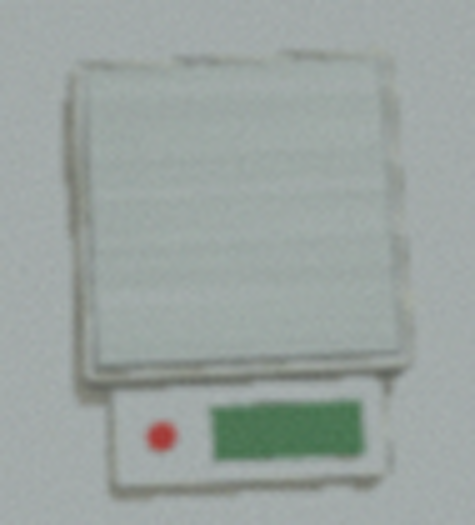

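```bash
cat > h.py <<'E'
import numpy as np,cv2
from station import sense,capture
def ray(c,u,v,z):
    W=c["world_to_cam"];R=W[:3,:3];t=W[:3,3];o=-R.T@t
    d=R.T@np.array([(u-c["cx"])/c["fx"],-(v-c["cy"])/c["fy"],-1.])
    return o+d*(z-o[2])/d[2]
def proj(c,p):
    q=c["world_to_cam"]@np.r_[p,1]
    return c["cx"]+c["fx"]*q[0]/-q[2], c["cy"]-c["fy"]*q[1]/-q[2]
def rect(mask):
    k=np.ones((5,5),np.uint8);m=cv2.morphologyEx(mask.astype(np.uint8)*255,cv2.MORPH_CLOSE,k)
    cs,_=cv2.findContours(m,cv2.RETR_EXTERNAL,cv2.CHAIN_APPROX_NONE)
    return sorted(cs,key=cv2.contourArea)[::-1]
def rectz(c,mask,z,n=0):
    cn=rect(mask)[n][:,0,:]
    P=np.array([ray(c,u,v,z)[:2] for u,v in cn])*1000
    return cv2.minAreaRect(P.astype(np.float32)), cn.mean(0)
E
python3 - <<'E'
from h import *
c=capture("top");im=c["frame"];hsv=cv2.cvtColor(im,cv2.COLOR_RGB2HSV);H,S,V=[hsv[...,i].astype(int) for i in range(3)]
print(rectz(c,((H<8)|(H>172))&(S>120)&(np.arange(560)[None]>130)&(np.arange(560)[None]<165)&(np.arange(420)[:,None]>200)&(np.arange(420)[:,None]<250),.042))
print("lid",rectz(c,(H>22)&(H<33)&(S>150)&(np.arange(420)[:,None]>150)&(np.arange(420)[:,None]<250),.056))
print("hood",rectz(c,(H>100)&(H<120)&(S>120)&(V>60)&(np.arange(420)[:,None]>150)&(np.arange(560)[None]>400)&(np.arange(420)[:,None]<270),.066))
def cor(name,ps,s,o,z):
    P=np.array([ray(c,o[0]+x/s-.5+.5/s,o[1]+y/s-.5+.5/s,z)[:2] for x,y in ps])*1000
    print(name,P.round(1).tolist(),"ctr",P.mean(0).round(1),"sides",[round(float(np.linalg.norm(P[i]-P[i-1])),1) for i in range(4)],"ang",[round(float(np.degrees(np.arctan2(*(P[i]-P[i-1])[::-1]))),1) for i in range(4)])
cor("carton",[(114,118),(280,106),(282,373),(118,382)],8,(125,195),.042)
cor("blue",[(314,110),(478,102),(482,366),(320,376)],8,(125,195),.042)
cor("pan",[(78,65),(386,55),(410,362),(88,378)],5,(250,170),.038)
cor("lid",[(326,118),(457,141),(420,388),(290,362)],5,(365,150),.056)
cor("hood",[(462,113),(722,160),(685,476),(423,412)],5,(365,150),.066)
cor("wellrim",[(120,78),(305,118),(265,355),(78,318)],5,(365,150),.056)
cor("rimleft",[(105,43),(457,113),(420,413),(45,345)],5,(365,150),.056)
E
```

```text
(((493.41455078125, 360.21807861328125), (40.295745849609375, 37.44083786010742), 2.253880500793457), array([149.37662338, 225.12987013]))
lid (((528.653076171875, -202.70550537109375), (51.28840637207031, 97.64147186279297), 76.59088897705078), array([439.03496503, 200.25874126]))
hood (((509.72607421875, -273.10076904296875), (97.72146606445312, 121.72233581542969), 76.45298767089844), array([479.02283105, 208.48858447]))
carton [[525.7, 382.6], [527.9, 341.6], [461.6, 339.1], [460.2, 379.0]] ctr [493.8 360.6] sides [65.6, 41.0, 66.4, 39.9] ang [3.1, -87.0, -177.8, 92.0]
blue [[526.7, 333.2], [527.8, 292.7], [462.3, 290.4], [460.6, 329.8]] ctr [494.3 311.5] sides [66.1, 40.5, 65.6, 39.4] ang [2.9, -88.4, -178.0, 92.4]
pan [[575.6, 132.6], [576.9, 9.5], [453.5, 5.3], [449.9, 130.5]] ctr [514.   69.5] sides [125.7, 123.1, 123.5, 125.3] ang [0.9, -89.4, -178.1, 91.7]
lid [[582.5, -190.0], [572.0, -240.0], [475.1, -216.5], [486.2, -168.0]] ctr [ 528.9 -203.6] sides [98.8, 51.1, 99.8, 49.8] ang [-12.9, -101.8, 166.4, 77.1]
hood [[580.5, -238.8], [559.5, -336.2], [438.3, -307.9], [464.4, -212.9]] ctr [ 510.7 -273.9] sides [118.9, 99.6, 124.5, 98.6] ang [-12.6, -102.1, 166.9, 74.6]
wellrim [[600.6, -110.9], [582.7, -181.8], [489.1, -158.7], [505.0, -88.2]] ctr [ 544.3 -134.9] sides [98.2, 73.2, 96.4, 72.2] ang [-13.3, -104.2, 166.1, 77.2]
rimleft [[615.0, -105.9], [583.3, -241.1], [465.5, -215.6], [494.8, -74.9]] ctr [ 539.6 -159.4] sides [124.2, 138.8, 120.6, 143.7] ang [-14.5, -103.2, 167.8, 78.2]
```

```bash
cat > go.py <<'E'
# how far to target: go.py x y z(mm) yaw_of_jaw_axis(deg) nrows
import sys
from h import *
from scipy.spatial.transform import Rotation as Ro
x,y,z,yaw,n=[float(a) for a in sys.argv[1:6]];n=int(n)
s=sense();R=s["ee_rot"];p=s["tcp_pos"]*1000
a=np.radians(yaw);Y=np.array([np.cos(a),np.sin(a),0]);Z=np.array([0,0,-1.]);T=np.c_[np.cross(Y,Z),Y,Z]
w=Ro.from_matrix(R.T@T).as_rotvec(degrees=True)
d=(np.array([x,y,z])-p)
print("t",round(s["time_s"],2),"p",p.round(1),"yaw",round(float(np.degrees(np.arctan2(R[1,1],R[0,1]))%360),1),"joints",s["joints"].round(0),"F",s["wrist_force"].round(1),"g",round(s["gripper_width"]*87,1),"w",w.round(2),"dworld",d.round(1))
Rc=Ro.from_matrix(R)
for i in range(n):
    t=Rc.inv().apply(d/n)/10
    print([round(float(v),2) for v in t]+[round(float(v),1) for v in w/n])
    Rc=Rc*Ro.from_rotvec(w/n,degrees=True)
E
python3 go.py 480 -200 230 150 15; echo; python3 go.py 480 -200 230 104.6 10
```

```text
t 0.2 p [ 157.5 -604.5  221.9] yaw 104.6 joints [-61.  22.   0.  -0. -68. -15.] F [ 0.1 -0.7 -0.5] g 86.9 w [ 8.000e-02  3.000e-02 -4.541e+01] dworld [322.5 404.5   8.1]
[-2.76, 2.07, -0.05, 0.0, 0.0, -3.0]
[-2.87, 1.92, -0.05, 0.0, 0.0, -3.0]
[-2.96, 1.77, -0.05, 0.0, 0.0, -3.0]
[-3.05, 1.61, -0.05, 0.0, 0.0, -3.0]
[-3.13, 1.44, -0.05, 0.0, 0.0, -3.0]
[-3.2, 1.28, -0.05, 0.0, 0.0, -3.0]
[-3.27, 1.1, -0.05, 0.0, 0.0, -3.0]
[-3.32, 0.93, -0.05, 0.0, 0.0, -3.0]
[-3.37, 0.75, -0.05, 0.0, 0.0, -3.0]
[-3.4, 0.57, -0.05, 0.0, 0.0, -3.0]
[-3.43, 0.39, -0.05, 0.0, 0.0, -3.0]
[-3.44, 0.21, -0.05, 0.0, 0.0, -3.0]
[-3.45, 0.03, -0.05, 0.0, 0.0, -3.0]
[-3.45, -0.15, -0.05, 0.0, 0.0, -3.0]
[-3.43, -0.33, -0.05, 0.0, 0.0, -3.0]

t 0.2 p [ 157.5 -604.5  221.9] yaw 104.6 joints [-61.  22.   0.  -0. -68. -15.] F [ 0.1 -0.7 -0.5] g 86.9 w [ 0.08 -0.01 -0.01] dworld [322.5 404.5   8.1]
[-4.14, 3.1, -0.08, 0.0, -0.0, -0.0]
[-4.14, 3.1, -0.08, 0.0, -0.0, -0.0]
[-4.14, 3.1, -0.08, 0.0, -0.0, -0.0]
[-4.14, 3.1, -0.08, 0.0, -0.0, -0.0]
[-4.14, 3.1, -0.08, 0.0, -0.0, -0.0]
[-4.14, 3.1, -0.08, 0.0, -0.0, -0.0]
[-4.14, 3.1, -0.08, 0.0, -0.0, -0.0]
[-4.14, 3.1, -0.08, 0.0, -0.0, -0.0]
[-4.14, 3.1, -0.08, 0.0, -0.0, -0.0]
[-4.14, 3.1, -0.08, 0.0, -0.0, -0.0]
```

```bash
python3 -m jog '[[-2.8,2.1,0,0,0,-3],[-2.9,1.9,0,0,0,-3],[-3,1.8,0,0,0,-3],[-3.05,1.6,0,0,0,-3],[-3.1,1.4,0,0,0,-3]]' 8.7
python3 -m jog '[[-3.2,1.3,0,0,0,-3],[-3.3,1.1,0,0,0,-3],[-3.3,0.9,0,0,0,-3],[-3.4,0.75,0,0,0,-3],[-3.4,0.6,0,0,0,-3]]'
python3 -m jog '[[-3.4,0.4,0,0,0,-3],[-3.4,0.2,0,0,0,-3],[-3.4,0,0,0,0,-3],[-3.4,-0.15,0,0,0,-3],[-3.4,-0.3,0,0,0,-3]]'
python3 go.py 493.6 360.4 150 182.3 15
```

```text
time_s: 0.62
tcp_pos: [0.2665, -0.4684, 0.2224]
ee_rot: [[-0.868, -0.496, -0.0], [-0.496, 0.868, 0.0], [-0.0, 0.0, -1.0]]
wrist_force: [1.2, 0.3, 0.2]
gripper_width: 0.997
time_s: 1.03
tcp_pos: [0.3749, -0.3335, 0.2226]
ee_rot: [[-0.71, -0.704, 0.0], [-0.704, 0.71, 0.0], [-0.0, -0.0, -1.0]]
wrist_force: [0.4, -0.8, -0.8]
gripper_width: 0.999
time_s: 1.45
tcp_pos: [0.482, -0.2008, 0.2226]
ee_rot: [[-0.504, -0.864, 0.0], [-0.864, 0.504, 0.0], [-0.0, -0.0, -1.0]]
wrist_force: [0.7, -0.6, -1.0]
gripper_width: 0.996
t 1.45 p [ 482.  -200.8  222.6] yaw 149.8 joints [ -5.  12. -14.  -0. -64. -25.] F [ 0.7 -0.6 -1. ] g 86.7 w [-1.000e-02  0.000e+00 -3.254e+01] dworld [ 11.6 561.2 -72.6]
[-3.27, 1.82, 0.48, -0.0, 0.0, -2.2]
[-3.34, 1.69, 0.48, -0.0, 0.0, -2.2]
[-3.4, 1.56, 0.48, -0.0, 0.0, -2.2]
[-3.46, 1.43, 0.48, -0.0, 0.0, -2.2]
[-3.51, 1.3, 0.48, -0.0, 0.0, -2.2]
[-3.55, 1.17, 0.48, -0.0, 0.0, -2.2]
[-3.6, 1.03, 0.48, -0.0, 0.0, -2.2]
[-3.63, 0.9, 0.48, -0.0, 0.0, -2.2]
[-3.66, 0.76, 0.48, -0.0, 0.0, -2.2]
[-3.69, 0.62, 0.48, -0.0, 0.0, -2.2]
[-3.71, 0.48, 0.48, -0.0, 0.0, -2.2]
[-3.73, 0.34, 0.48, -0.0, 0.0, -2.2]
[-3.74, 0.2, 0.48, -0.0, 0.0, -2.2]
[-3.74, 0.06, 0.48, -0.0, 0.0, -2.2]
[-3.74, -0.09, 0.48, -0.0, 0.0, -2.2]
```

```bash
python3 -m jog '[[-3.3,1.8,0,0,0,-2.2],[-3.3,1.7,0,0,0,-2.2],[-3.4,1.6,0,0,0,-2.2],[-3.5,1.4,0,0,0,-2.2],[-3.5,1.3,0,0,0,-2.2]]'
python3 -m jog '[[-3.6,1.2,0,0,0,-2.2],[-3.6,1,0,0,0,-2.2],[-3.6,0.9,0,0,0,-2.2],[-3.7,0.8,0,0,0,-2.2],[-3.7,0.6,0,0,0,-2.2]]'
python3 -m jog '[[-3.7,0.5,0.5,0,0,-2.2],[-3.7,0.3,1.5,0,0,-2.2],[-3.7,0.2,1.7,0,0,-2.2],[-3.7,0,1.7,0,0,-2.2],[-3.7,-0.1,1.7,0,0,-2]]'
python3 go.py 493.6 360.4 70 182.3 5
python3 - <<'E'
from h import *
c=capture("wrist");cv2.imwrite("pics/w1.png",c["frame"][:,:,::-1])
c=capture("scene");cv2.imwrite("pics/s1.png",cv2.resize(c["frame"][200:320,280:460,::-1],None,fx=4,fy=4))
E
```

```text
time_s: 1.87
tcp_pos: [0.4853, -0.0133, 0.2226]
ee_rot: [[-0.33, -0.944, 0.0], [-0.944, 0.33, 0.0], [-0.0, -0.0, -1.0]]
wrist_force: [0.3, 0.1, -0.9]
gripper_width: 0.998
time_s: 2.28
tcp_pos: [0.4888, 0.1744, 0.2227]
ee_rot: [[-0.144, -0.99, 0.0], [-0.99, 0.144, 0.0], [-0.0, -0.0, -1.0]]
wrist_force: [0.4, -0.7, -0.0]
gripper_width: 1.002
time_s: 2.7
tcp_pos: [0.4929, 0.3598, 0.1507]
ee_rot: [[0.044, -0.999, 0.0], [-0.999, -0.044, 0.0], [-0.0, -0.0, -1.0]]
wrist_force: [0.5, -0.5, 0.1]
gripper_width: 0.997
t 2.7 p [492.9 359.8 150.7] yaw 182.5 joints [ 51.  24.  -7.  -0. -59. -49.] F [ 0.5 -0.5  0.1] g 86.8 w [-0.    0.    0.22] dworld [  0.7   0.6 -80.7]
[-0.01, -0.01, 1.61, -0.0, 0.0, 0.0]
[-0.01, -0.01, 1.61, -0.0, 0.0, 0.0]
[-0.01, -0.01, 1.61, -0.0, 0.0, 0.0]
[-0.01, -0.01, 1.61, -0.0, 0.0, 0.0]
[-0.01, -0.01, 1.61, -0.0, 0.0, 0.0]
```

View pics/w1.png

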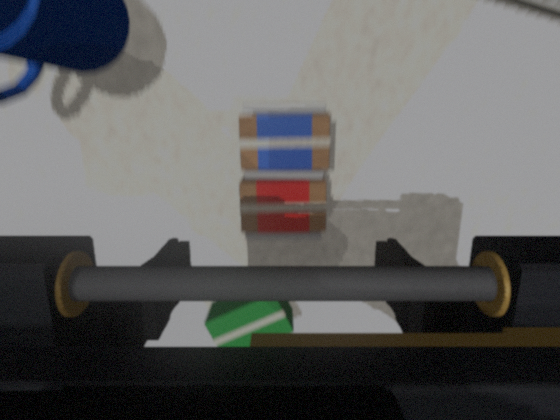

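View pics/s1.png

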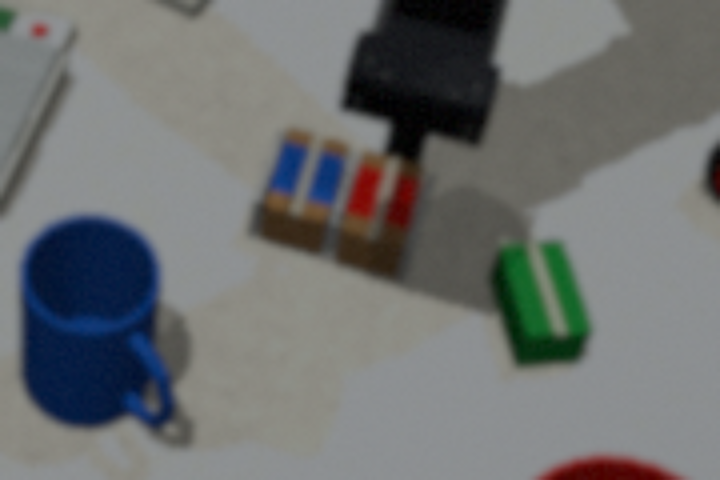

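The wrist view shows the red carton at about (283,205), next to the blue one, square with the jaws. I'll use it as a second measurement.

```bash
python3 - <<'E'
from h import *
c=capture("wrist")
for n,ps in {"red":[(240,182),(328,182),(327,231),(242,232)],"blue":[(239,115),(331,115),(330,168),(240,170)]}.items():
    P=np.array([ray(c,*q,.042)[:2] for q in ps])*1000
    print(n,P.round(1).tolist(),P.mean(0).round(1))
im=c["frame"];hsv=cv2.cvtColor(im,cv2.COLOR_RGB2HSV);H,S,V=[hsv[...,i].astype(int) for i in range(3)]
print(rectz(c,((H<8)|(H>172))&(S>130),.042))
E
```

```text
red [[523.3, 344.1], [458.6, 341.2], [456.5, 378.9], [521.1, 382.6]] [489.9 361.7]
blue [[524.9, 296.4], [460.2, 293.4], [458.0, 330.8], [523.5, 335.2]] [491.6 313.9]
(((493.0191955566406, 346.9158630371094), (40.062381744384766, 17.278396606445312), 2.621849536895752), array([280.97260274, 187.41780822]))
```

```bash
python3 -m jog '[[-0.1,0,2.2,0,0,0.2],[0,0,2.2,0,0,0],[0,0,2.2,0,0,0],[0,0,2,0,0,0],[0,0,2,0,0,0]]'
python3 -m jog '[[0,0,1.4,0,0,0],[0,0,1,0,0,0],[0,0,0.7,0,0,0],[0,0,0.2,0,0,0],[0,0,0,0,0,0]]'
python3 -m jog '[[0,0,0,0,0,0],[0,0,0,0,0,0],[0,0,0,0,0,0],[0,0,0,0,0,0],[0,0,0,0,0,0]]' 5.5
```

```text
time_s: 3.27
tcp_pos: [0.4936, 0.3581, 0.0456]
ee_rot: [[0.037, -0.999, 0.001], [-0.999, -0.037, 0.001], [-0.001, -0.001, -1.0]]
wrist_force: [0.4, -0.8, -0.2]
gripper_width: 0.996
time_s: 3.68
tcp_pos: [0.4935, 0.3589, 0.0128]
ee_rot: [[0.038, -0.999, 0.0], [-0.999, -0.038, 0.0], [-0.0, -0.0, -1.0]]
wrist_force: [-0.4, 0.0, -0.3]
gripper_width: 0.999
time_s: 4.1
tcp_pos: [0.4933, 0.3593, 0.0131]
ee_rot: [[0.039, -0.999, 0.0], [-0.999, -0.039, 0.0], [-0.0, -0.0, -1.0]]
wrist_force: [-1.5, 0.3, 1.9]
gripper_width: 0.76
```

```bash
python3 -m jog '[[0,0,0,0,0,0],[0,0,-0.5,0,0,0],[0,0,-1,0,0,0],[0,0,-1.5,0,0,0],[0,0,-2,0,0,0]]'
python3 -m jog '[[0,0,-2.5,0,0,0],[0,0,-2.5,0,0,0],[0,0,-2.5,0,0,0],[0,0,-1,0,0,0],[0,0,0,0,0,0]]'
python3 go.py 514 69.5 150 182.3 10
python3 - <<'E'
from h import *
c=capture("scene");cv2.imwrite("pics/s2.png",cv2.resize(c["frame"][150:320,260:460,::-1],None,fx=3,fy=3))
E
```

```text
time_s: 4.52
tcp_pos: [0.4923, 0.358, 0.0618]
ee_rot: [[0.038, -0.999, -0.003], [-0.999, -0.038, -0.003], [0.003, 0.003, -1.0]]
wrist_force: [0.0, -0.3, -2.3]
gripper_width: 0.757
time_s: 4.93
tcp_pos: [0.4944, 0.3602, 0.1509]
ee_rot: [[0.039, -0.999, 0.004], [-0.999, -0.039, 0.005], [-0.005, -0.005, -1.0]]
wrist_force: [0.9, -0.0, -2.5]
gripper_width: 0.754
t 4.93 p [494.4 360.2 150.9] yaw 182.2 joints [ 51.  24.  -8.   0. -58. -49.] F [ 0.9 -0.  -2.5] g 65.6 w [-0.27  0.27 -0.09] dworld [  19.6 -290.7   -0.9]
[2.91, -0.08, -0.0, -0.0, 0.0, -0.0]
[2.91, -0.08, -0.0, -0.0, 0.0, -0.0]
[2.91, -0.08, -0.0, -0.0, 0.0, -0.0]
[2.91, -0.08, -0.0, -0.0, 0.0, -0.0]
[2.91, -0.08, 0.0, -0.0, 0.0, -0.0]
[2.91, -0.08, 0.0, -0.0, 0.0, -0.0]
[2.91, -0.08, 0.0, -0.0, 0.0, -0.0]
[2.91, -0.08, 0.0, -0.0, 0.0, -0.0]
[2.91, -0.08, 0.01, -0.0, 0.0, -0.0]
[2.91, -0.08, 0.01, -0.0, 0.0, -0.0]
```

View pics/s2.png

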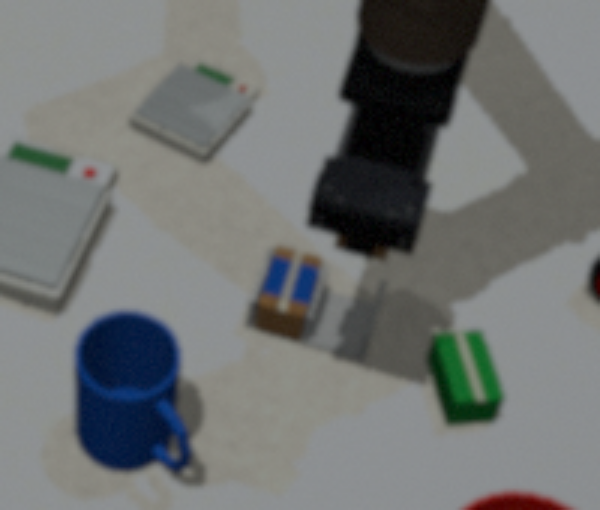

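```bash
python3 -m jog '[[1.5,0,0,0,0,0],[2.5,-0.1,0,0,0,0],[3,-0.1,0,0,0,0],[3.5,-0.1,0,0,0,0],[3.5,-0.1,0,0,0,0]]'
python3 -m jog '[[3.5,-0.1,0,0,0,0],[3.5,-0.1,0,0,0,0],[3.3,-0.1,0,0,0,0],[2.8,-0.1,0,0,0,0],[2,-0.1,0,0,0,0]]'
python3 go.py 514 69.5 55 182.3 5
```

```text
time_s: 5.4
tcp_pos: [0.5009, 0.2168, 0.145]
ee_rot: [[0.039, -0.999, -0.004], [-0.999, -0.039, -0.003], [0.003, 0.005, -1.0]]
wrist_force: [0.2, 0.1, -3.0]
gripper_width: 0.757
time_s: 5.82
tcp_pos: [0.5111, 0.0652, 0.1453]
ee_rot: [[0.036, -0.999, -0.005], [-0.999, -0.036, -0.002], [0.002, 0.005, -1.0]]
wrist_force: [0.0, 0.0, -3.3]
gripper_width: 0.76
t 5.82 p [511.1  65.2 145.3] yaw 182.1 joints [ 25.  16. -21.  -0. -54. -23.] F [ 0.   0.  -3.3] g 66.1 w [ 0.31 -0.09 -0.24] dworld [  2.9   4.3 -90.3]
[-0.09, -0.07, 1.81, 0.1, -0.0, -0.0]
[-0.09, -0.07, 1.81, 0.1, -0.0, -0.0]
[-0.09, -0.07, 1.81, 0.1, -0.0, -0.0]
[-0.08, -0.06, 1.81, 0.1, -0.0, -0.0]
[-0.08, -0.06, 1.81, 0.1, -0.0, -0.0]
```

```bash
python3 -m jog '[[-0.1,0,1.8,0,0,0],[-0.1,0,1.9,0,0,0],[0,0,1.9,0,0,0],[0,0,1.7,0,0,0],[0,0,1.2,0,0,0]]'
python3 -m jog '[[0,0,0,0,0,0],[0,0,0,0,0,0],[0,0,0,0,0,0],[0,0,0,0,0,0],[0,0,0,0,0,0]]'
python3 go.py 514 69.5 47.5 182.3 5
```

```text
time_s: 6.23
tcp_pos: [0.5105, 0.069, 0.059]
ee_rot: [[0.037, -0.999, -0.007], [-0.999, -0.037, -0.002], [0.002, 0.007, -1.0]]
wrist_force: [-0.5, 0.2, -2.5]
gripper_width: 0.757
time_s: 6.65
tcp_pos: [0.5138, 0.0708, 0.0633]
ee_rot: [[0.038, -0.999, 0.001], [-0.999, -0.038, 0.001], [-0.001, -0.002, -1.0]]
wrist_force: [-0.4, 0.1, -2.9]
gripper_width: 0.758
t 6.65 p [513.8  70.8  63.3] yaw 182.2 joints [ 26.  22. -26.   0. -42. -24.] F [-0.4  0.1 -2.9] g 65.9 w [-0.09  0.04 -0.09] dworld [  0.2  -1.3 -15.8]
[0.03, -0.0, 0.32, -0.0, 0.0, -0.0]
[0.03, -0.0, 0.32, -0.0, 0.0, -0.0]
[0.03, -0.0, 0.32, -0.0, 0.0, -0.0]
[0.03, -0.0, 0.32, -0.0, 0.0, -0.0]
[0.03, -0.0, 0.32, -0.0, 0.0, -0.0]
```

```bash
python3 -m jog '[[0,0,0.4,0,0,0],[0,0,0.4,0,0,0],[0,0,0.4,0,0,0],[0,0,0.2,0,0,0],[0,0,0.1,0,0,0]]'
python3 -m jog '[[0,0,0,0,0,0],[0,0,0,0,0,0],[0,0,0,0,0,0],[0,0,0,0,0,0],[0,0,0,0,0,0]]'
```

```text
time_s: 7.07
tcp_pos: [0.5129, 0.0705, 0.0471]
ee_rot: [[0.038, -0.999, -0.001], [-0.999, -0.038, -0.001], [0.001, 0.001, -1.0]]
wrist_force: [-3.7, -0.1, 3.9]
gripper_width: 0.754
time_s: 7.48
tcp_pos: [0.5134, 0.0706, 0.0476]
ee_rot: [[0.038, -0.999, 0.0], [-0.999, -0.038, 0.0], [-0.0, -0.0, -1.0]]
wrist_force: [0.3, 0.8, -3.1]
gripper_width: 0.755
```

```bash
python3 -m jog '[[0,0,0.05,0,0,0],[0,0,0.05,0,0,0],[0,0,0,0,0,0],[0,0,0,0,0,0],[0,0,0,0,0,0]]'
```

```text
time_s: 7.9
tcp_pos: [0.5135, 0.0707, 0.0471]
ee_rot: [[0.039, -0.999, 0.0], [-0.999, -0.039, 0.0], [-0.0, -0.0, -1.0]]
wrist_force: [-2.8, 0.1, 5.1]
gripper_width: 0.754
```

Contact with the pan (+5 N), so I'm opening the gripper.

```bash
python3 -m jog '[[0,0,0,0,0,0],[0,0,0,0,0,0],[0,0,0,0,0,0],[0,0,0,0,0,0],[0,0,0,0,0,0]]' 8.7
python3 -m jog '[[0,0,0,0,0,0],[0,0,0,0,0,0],[0,0,0,0,0,0],[0,0,0,0,0,0],[0,0,0,0,0,0]]'
python3 -m jog '[[0,0,-1,0,0,0],[0,0,-2,0,0,0],[0,0,-2.5,0,0,0],[0,0,-2.5,0,0,0],[0,0,-1,0,0,0]]'
python3 -m jog '[[0,0,0,0,0,0],[0,0,0,0,0,0],[0,0,0,0,0,0],[0,0,0,0,0,0],[0,0,0,0,0,0]]'
python3 - <<'E'
from h import *
c=capture("scene");cv2.imwrite("pics/s3.png",cv2.resize(c["frame"][150:320,160:360,::-1],None,fx=3,fy=3))
c=capture("top");cv2.imwrite("pics/t3.png",c["frame"][:,:,::-1])
E
```

```text
time_s: 8.32
tcp_pos: [0.5134, 0.0706, 0.0464]
ee_rot: [[0.038, -0.999, 0.0], [-0.999, -0.038, 0.0], [-0.0, -0.0, -1.0]]
wrist_force: [-0.1, 0.1, -0.2]
gripper_width: 0.981
time_s: 8.73
tcp_pos: [0.5133, 0.0706, 0.0465]
ee_rot: [[0.038, -0.999, 0.0], [-0.999, -0.038, 0.0], [-0.0, -0.0, -1.0]]
wrist_force: [-0.1, 0.5, 0.2]
gripper_width: 0.996
time_s: 9.15
tcp_pos: [0.5153, 0.0712, 0.1408]
ee_rot: [[0.039, -0.999, 0.007], [-0.999, -0.039, 0.002], [-0.002, -0.007, -1.0]]
wrist_force: [0.8, 0.0, -0.0]
gripper_width: 0.996
time_s: 9.57
tcp_pos: [0.5126, 0.0703, 0.1352]
ee_rot: [[0.038, -0.999, -0.003], [-0.999, -0.038, -0.001], [0.001, 0.003, -1.0]]
wrist_force: [0.8, -1.1, -0.2]
gripper_width: 1.0
```

View pics/s3.png

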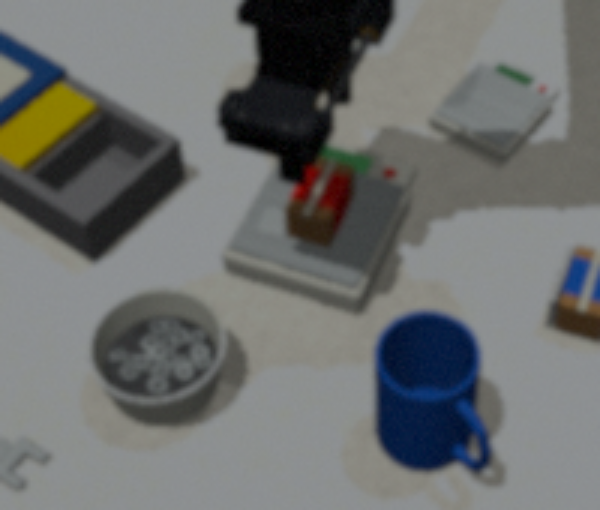

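View pics/t3.png

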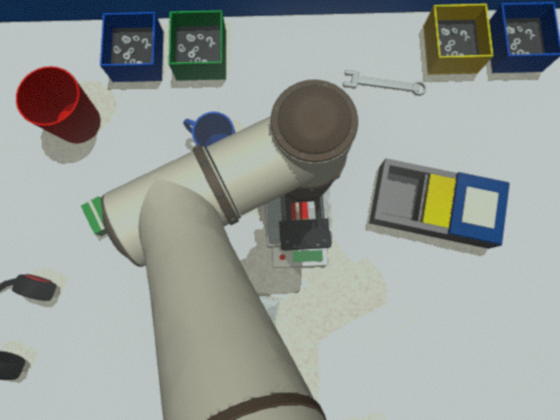

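The carton stands upright on the pan at about (303,210) in the top view. The bowl, mug and blue-banded carton haven't moved. I'll turn the wrist 90° and measure from the wrist camera.

```bash

python3 -m jog '[[0,0,0,0,0,7],[0,0,0,0,0,7],[0,0,0,0,0,7],[0,0,0,0,0,7],[0,0,0,0,0,7]]'
python3 -m jog '[[0,0,0,0,0,7],[0,0,0,0,0,7],[0,0,0,0,0,7],[0,0,0,0,0,7],[0,0,0,0,0,7]]'
python3 -m jog '[[0,0,0,0,0,7],[0,0,0,0,0,7],[0,0,0,0,0,6],[0,0,0,0,0,0],[0,0,0,0,0,0]]'
python3 go.py 513.4 70.6 55 92.2 5
python3 - <<'E'
from h import *
c=capture("wrist");cv2.imwrite("pics/w4.png",c["frame"][:,:,::-1])
im=c["frame"];hsv=cv2.cvtColor(im,cv2.COLOR_RGB2HSV);H,S,V=[hsv[...,i].astype(int) for i in range(3)]
print(rectz(c,((H<8)|(H>172))&(S>130),.076))
E
```

```text
time_s: 10.08
tcp_pos: [0.5132, 0.0706, 0.1361]
ee_rot: [[-0.547, -0.837, -0.001], [-0.837, 0.547, -0.0], [0.001, 0.001, -1.0]]
wrist_force: [-0.8, 0.0, 0.8]
gripper_width: 1.0
time_s: 10.5
tcp_pos: [0.5132, 0.0706, 0.1361]
ee_rot: [[-0.928, -0.372, -0.001], [-0.372, 0.928, -0.0], [0.001, -0.0, -1.0]]
wrist_force: [-0.3, -0.5, 0.2]
gripper_width: 1.001
time_s: 10.92
tcp_pos: [0.5132, 0.0706, 0.1362]
ee_rot: [[-0.999, -0.041, -0.001], [-0.041, 0.999, -0.0], [0.001, -0.0, -1.0]]
wrist_force: [-0.1, 0.3, -0.1]
gripper_width: 0.997
t 10.92 p [513.2  70.6 136.2] yaw 92.4 joints [  26.   17.  -21.   -0.  -52. -113.] F [-0.1  0.3 -0.1] g 86.8 w [-0.02 -0.04  0.16] dworld [  0.2   0.  -81.2]
[-0.01, 0.0, 1.62, -0.0, -0.0, 0.0]
[-0.0, 0.0, 1.62, -0.0, -0.0, 0.0]
[-0.0, 0.0, 1.62, -0.0, -0.0, 0.0]
[-0.0, 0.0, 1.62, -0.0, -0.0, 0.0]
[-0.0, 0.0, 1.62, -0.0, -0.0, 0.0]
(((512.4530639648438, 82.6969223022461), (40.06951141357422, 16.131807327270508), 2.61838436126709), array([301.56886228, 222.71856287]))
```

View pics/w4.png

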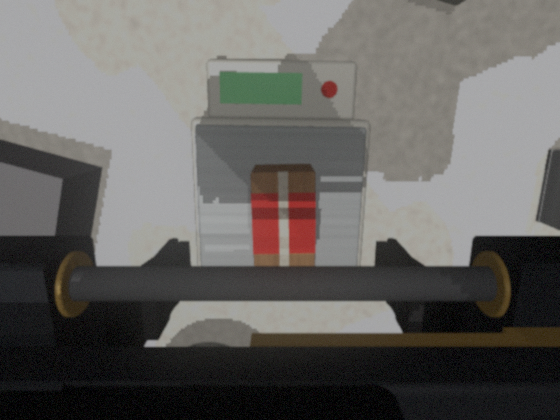

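```bash

python3 -m jog '[[0,0,1.5,0,0,0.2],[0,0,2.2,0,0,0],[0,0,2.2,0,0,0],[0,0,1.5,0,0,0],[0,0,0.8,0,0,0]]' 
python3 -m jog '[[0,0,0.7,0,0,0],[0,0,0.1,0,0,0],[0,0,0,0,0,0],[0,0,0,0,0,0],[0,0,0,0,0,0]]'
python3 -m jog '[[0,0,0,0,0,0],[0,0,0,0,0,0],[0,0,0,0,0,0],[0,0,0,0,0,0],[0,0,0,0,0,0]]' 3
python3 -m jog '[[0,0,0,0,0,0],[0,0,0,0,0,0],[0,0,0,0,0,0],[0,0,0,0,0,0],[0,0,0,0,0,0]]'
```

```text
time_s: 11.38
tcp_pos: [0.5121, 0.0701, 0.0525]
ee_rot: [[-0.999, -0.036, -0.003], [-0.036, 0.999, -0.001], [0.003, -0.001, -1.0]]
wrist_force: [-0.5, 0.2, 0.3]
gripper_width: 1.005
time_s: 11.8
tcp_pos: [0.514, 0.0709, 0.0475]
ee_rot: [[-0.999, -0.035, 0.002], [-0.035, 0.999, 0.001], [-0.002, 0.001, -1.0]]
wrist_force: [0.1, -0.5, 0.3]
gripper_width: 1.0
time_s: 12.22
tcp_pos: [0.5134, 0.0706, 0.0467]
ee_rot: [[-0.999, -0.035, 0.0], [-0.035, 0.999, 0.0], [-0.0, 0.0, -1.0]]
wrist_force: [0.1, 0.6, -0.5]
gripper_width: 0.709
time_s: 12.63
tcp_pos: [0.5134, 0.0707, 0.0465]
ee_rot: [[-0.999, -0.035, 0.0], [-0.035, 0.999, 0.0], [-0.0, 0.0, -1.0]]
wrist_force: [0.1, -0.1, 0.5]
gripper_width: 0.456
```

```bash

python3 -m jog '[[0,0,0,0,0,0],[0,0,0,0,0,0],[0,0,-0.5,0,0,0],[0,0,-1,0,0,0],[0,0,-2,0,0,0]]' 
python3 -m jog '[[0,0,-2.5,0,0,0],[0,0,-2.5,0,0,0],[0,0,-1.5,0,0,0],[0,0,0,0,0,0],[0,0,0,0,0,0]]'
python3 go.py 543.3 -134.4 145 166.5 15
```

```text
time_s: 13.05
tcp_pos: [0.5112, 0.0698, 0.0801]
ee_rot: [[-0.999, -0.034, -0.006], [-0.034, 0.999, -0.002], [0.006, -0.002, -1.0]]
wrist_force: [0.3, -0.7, -3.2]
gripper_width: 0.458
time_s: 13.47
tcp_pos: [0.5132, 0.0707, 0.1473]
ee_rot: [[-0.999, -0.035, 0.001], [-0.035, 0.999, 0.001], [-0.001, 0.001, -1.0]]
wrist_force: [0.3, -0.1, -3.0]
gripper_width: 0.46
t 13.47 p [513.2  70.7 147.3] yaw 92.0 joints [  26.   16.  -21.   -0.  -53. -114.] F [ 0.3 -0.1 -3. ] g 40.0 w [ 1.000e-02  1.100e-01 -7.452e+01] dworld [  30.1 -205.1   -2.3]
[-0.15, -1.37, 0.01, 0.0, 0.0, -5.0]
[-0.03, -1.38, 0.01, 0.0, 0.0, -5.0]
[0.09, -1.38, 0.01, 0.0, 0.0, -5.0]
[0.21, -1.37, 0.01, 0.0, 0.0, -5.0]
[0.32, -1.34, 0.01, 0.0, 0.0, -5.0]
[0.44, -1.31, 0.01, 0.0, 0.0, -5.0]
[0.55, -1.27, 0.01, 0.0, 0.0, -5.0]
[0.66, -1.22, 0.01, 0.0, 0.0, -5.0]
[0.76, -1.15, 0.01, 0.0, 0.0, -5.0]
[0.86, -1.08, 0.01, 0.0, 0.0, -5.0]
[0.95, -1.01, 0.01, 0.0, 0.0, -5.0]
[1.03, -0.92, 0.01, 0.0, 0.0, -5.0]
[1.11, -0.83, 0.01, 0.0, 0.0, -5.0]
[1.17, -0.73, 0.01, 0.0, 0.0, -5.0]
[1.23, -0.62, 0.01, 0.0, 0.0, -5.0]
```

```bash

python3 -m jog '[[-0.15,-1.4,0,0,0,-5],[0,-1.4,0,0,0,-5],[0.1,-1.4,0,0,0,-5],[0.2,-1.4,0,0,0,-5],[0.3,-1.3,0,0,0,-5]]' 
python3 -m jog '[[0.4,-1.3,0,0,0,-5],[0.55,-1.3,0,0,0,-5],[0.7,-1.2,0,0,0,-5],[0.8,-1.2,0,0,0,-5],[0.9,-1.1,0,0,0,-5]]' 
python3 -m jog '[[0.95,-1,0,0,0,-5],[1,-0.9,0,0,0,-5],[1.1,-0.8,0,0,0,-5],[1.2,-0.7,0,0,0,-5],[1.2,-0.6,0,0,0,-4.5]]' 
python3 -m jog '[[0,0,0,0,0,0],[0,0,0,0,0,0],[0,0,0,0,0,0],[0,0,0,0,0,0],[0,0,0,0,0,0]]'
python3 go.py 543.3 -134.4 100 166.5 5
python3 - <<'E'
from h import *
c=capture("top");cv2.imwrite("pics/t5.png",c["frame"][:,:,::-1])
c=capture("scene");cv2.imwrite("pics/s5.png",c["frame"][:,:,::-1])
c=capture("wrist");cv2.imwrite("pics/w5.png",c["frame"][:,:,::-1])
E
```

```text
time_s: 13.88
tcp_pos: [0.5217, 0.0008, 0.1445]
ee_rot: [[-0.889, -0.457, -0.004], [-0.457, 0.889, -0.001], [0.004, 0.001, -1.0]]
wrist_force: [-0.6, 0.9, -3.3]
gripper_width: 0.46
time_s: 14.3
tcp_pos: [0.5319, -0.0685, 0.1444]
ee_rot: [[-0.613, -0.79, -0.005], [-0.79, 0.613, -0.0], [0.003, 0.004, -1.0]]
wrist_force: [1.0, 0.8, -3.0]
gripper_width: 0.457
time_s: 14.72
tcp_pos: [0.5416, -0.1358, 0.1443]
ee_rot: [[-0.23, -0.973, -0.005], [-0.973, 0.23, 0.0], [0.001, 0.005, -1.0]]
wrist_force: [1.1, 0.5, -1.6]
gripper_width: 0.459
time_s: 15.13
tcp_pos: [0.5429, -0.1346, 0.1462]
ee_rot: [[-0.233, -0.972, -0.001], [-0.972, 0.233, 0.0], [0.0, 0.001, -1.0]]
wrist_force: [-0.7, 0.2, -3.0]
gripper_width: 0.456
t 15.13 p [ 542.9 -134.6  146.2] yaw 166.5 joints [  3.  20. -15.  -0. -55. -16.] F [-0.7  0.2 -3. ] g 39.7 w [ 0.05 -0.    0.02] dworld [  0.4   0.2 -46.2]
[-0.01, -0.01, 0.92, 0.0, -0.0, 0.0]
[-0.01, -0.01, 0.92, 0.0, -0.0, 0.0]
[-0.01, -0.01, 0.92, 0.0, -0.0, 0.0]
[-0.01, -0.01, 0.92, 0.0, -0.0, 0.0]
[-0.01, -0.01, 0.92, 0.0, -0.0, 0.0]
```

View pics/t5.png

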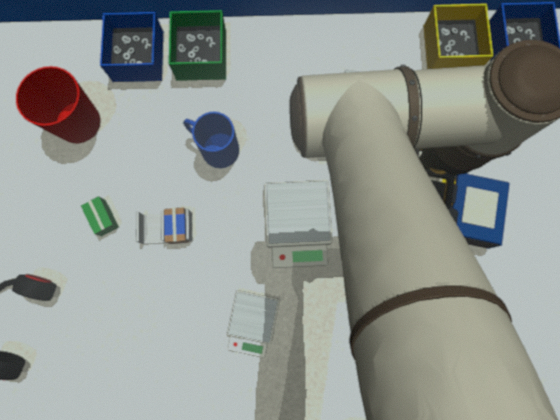

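View pics/s5.png

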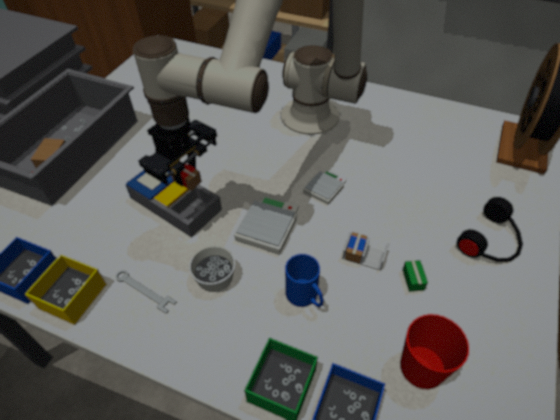

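View pics/w5.png

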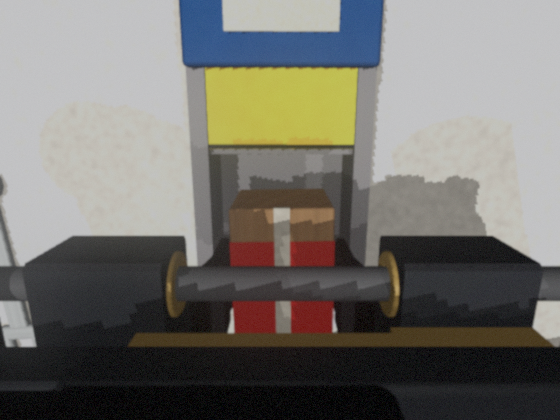

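The wrist view shows the held carton between columns 231 and 333, centred at 282. The lid spans 206–357, centred at 281.5, with its edge at row 146. Sideways the fit is good, so I'll check the lengthways position numerically.

```bash
python3 - <<'E'
from h import *
c=capture("wrist");s=sense();p=s["tcp_pos"];R=s["ee_rot"]
u=np.r_[-R[:2,0],0];u/=np.linalg.norm(u);v=np.r_[u[1],-u[0],0]  # u ~ case +y, v ~ case +x
print("u",u.round(3),"v",v.round(3))
bz=p[2]-.0085
for nm,z in (("top",bz+.038),("bot",bz)):
    q=np.r_[p[:2],z]
    for e in (-.033,):
        print(nm,[np.round(proj(c,q+u*e+v*w),1).tolist() for w in (-.02,.02)])
O=np.r_[.5433,-.1344,0]
def cs(q): d=q-O; return np.round([d@v*1000,d@u*1000],1)
for n,(px,py,z) in {"lidL":(206,146,.056),"lidR":(357,146,.056),"deckL":(209,151,.05),"deckR":(354,151,.05),"carL top":(231,207,bz+.038),"carR top":(333,207,bz+.038),"carL bot":(235,190,bz),"carR bot":(328,190,bz),"hoodL":(184,66,.066),"hoodR":(380,66,.066)}.items(): print(n,cs(ray(c,px,py,z)))
im=c["frame"];a=im[120:240,180:380,::-1];cv2.imwrite("pics/w6.png",cv2.resize(a,None,fx=4,fy=4,interpolation=cv2.INTER_CUBIC))
E
```

```text
u [0.233 0.972 0.   ] v [ 0.972 -0.233  0.   ]
top [[336.5, 208.9], [228.5, 208.9]]
bot [[324.9, 188.6], [239.9, 188.6]]
lidL [ 51.8 -46.3]
lidR [-50.7 -46.3]
deckL [ 51.1 -42.3]
deckR [-50.  -42.3]
carL top [ 19.1 -34.2]
carR top [-18.6 -34.2]
carL bot [ 22.3 -32.8]
carR bot [-21.4 -32.8]
hoodL [ 60.8 -96.1]
hoodR [-60.4 -96.1]
```

View pics/w6.png

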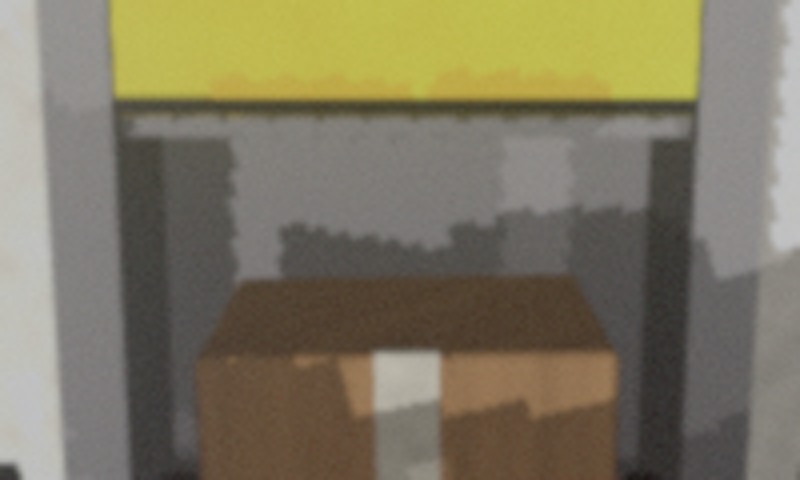

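```bash
python3 - <<'E'
from h import *
c=capture("wrist")
u=np.r_[.233,.972,0];v=np.r_[.972,-.233,0];O=np.r_[.5433,-.1344,0]
def cs(q): d=q-O; return np.round([d@v*1000,d@u*1000],1)
for r in (144.5,149,153,154): print(r,cs(ray(c,282,r,.056)),cs(ray(c,282,r,.05)))
E
```

```text
144.5 [  0.3 -47.3] [  0.3 -46.8]
149 [  0.3 -44.3] [  0.3 -43.7]
153 [  0.3 -41.6] [  0.3 -41. ]
154 [  0.3 -40.9] [  0.3 -40.3]
```

```bash
python3 - <<'E'
import cv2
im=cv2.imread("pics/scene0.png")
cv2.imwrite("pics/z5.png",cv2.resize(im[155:240,115:230],None,fx=6,fy=6,interpolation=cv2.INTER_CUBIC))
E
```

```text
(no output)
```

View pics/z5.png

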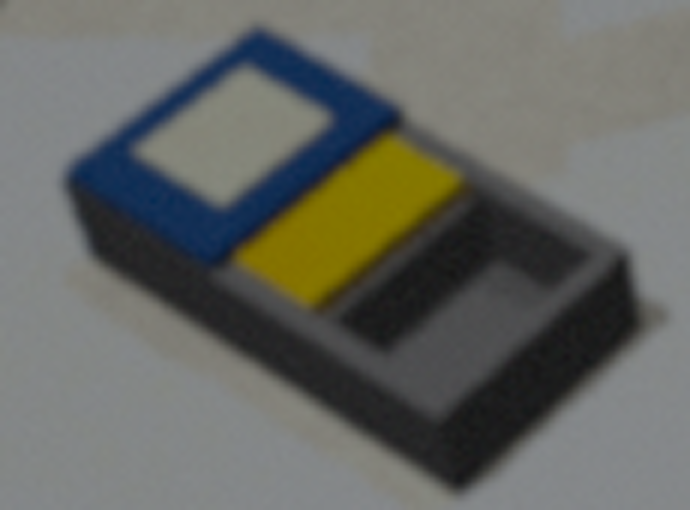

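```bash
python3 - <<'E'
from h import *
c=capture("scene")
u=np.r_[.233,.972,0];v=np.r_[.972,-.233,0];O=np.r_[.5433,-.1344,0]
def cs(q): d=q-O; return np.round([d@v*1000,d@u*1000],1)
for n,(x,y,z,exp) in {"hood back-":(258,25,.066,(-62,-193)),"hood back+":(70,178,.066,(62,-193)),"hood front-":(402,113,.066,(-62,-93)),"hood front+":(220,262,.066,(62,-93)),"rim end-":(630,258,.056,(-62,47)),"rim end+":(445,418,.056,(62,47)),"well far in-":(588,258,.056,(-50,37)),"lidedge-":(468,182,.056,(-50,0)),"lidedge+":(320,308,.056,(50,0)),"bottom end+":(462,490,0,(62,47))}.items():
    m=cs(ray(c,115+x/6-.5+.08,155+y/6-.5+.08,z)); print(n,m,"exp",exp,"diff",np.round(m-np.array(exp),1))
E
```

```text
hood back- [ -59.9 -193.6] exp (-62, -193) diff [ 2.1 -0.6]
hood back+ [  63.3 -187.2] exp (62, -193) diff [1.3 5.8]
hood front- [-57.5 -93.5] exp (-62, -93) diff [ 4.5 -0.5]
hood front+ [ 58.8 -91.9] exp (62, -93) diff [-3.2  1.1]
rim end- [-57.4  48. ] exp (-62, 47) diff [4.6 1. ]
rim end+ [59.6 45.9] exp (62, 47) diff [-2.4 -1.1]
well far in- [-46.2  32.6] exp (-50, 37) diff [ 3.8 -4.4]
lidedge- [-49.  -44.9] exp (-50, 0) diff [  1.  -44.9]
lidedge+ [ 46.7 -43.7] exp (50, 0) diff [ -3.3 -43.7]
bottom end+ [57.7 41.6] exp (62, 47) diff [-4.3 -5.4]
```

```bash

python3 -m jog '[[0.15,0,1,0,0,0],[0,0,2,0,0,0],[0,0,2,0,0,0],[0,0,1.5,0,0,0],[0,0,0.8,0,0,0]]'
python3 -m jog '[[0,0,0.1,0,0,0],[0,0,0,0,0,0],[0,0,0,0,0,0],[0,0,0,0,0,0],[0,0,0,0,0,0]]'
python3 - <<'E'
from h import *
c=capture("wrist");s=sense();p=s["tcp_pos"];print(p,s["ee_rot"].round(3).tolist())
cv2.imwrite("pics/w7.png",cv2.resize(c["frame"][100:250,170:390,::-1],None,fx=3.6,fy=3.6,interpolation=cv2.INTER_CUBIC))
E
```

```text
time_s: 15.85
tcp_pos: [0.5411, -0.1367, 0.0708]
ee_rot: [[-0.234, -0.972, -0.004], [-0.972, 0.234, 0.0], [0.001, 0.004, -1.0]]
wrist_force: [-0.4, -0.4, -2.7]
gripper_width: 0.457
time_s: 16.27
tcp_pos: [0.5436, -0.1366, 0.0736]
ee_rot: [[-0.233, -0.972, 0.002], [-0.972, 0.233, -0.0], [-0.0, -0.002, -1.0]]
wrist_force: [-0.4, 0.1, -3.6]
gripper_width: 0.456
[ 0.54340086 -0.13663767  0.07343351] [[-0.233, -0.972, 0.002], [-0.972, 0.233, 0.0], [-0.0, -0.002, -1.0]]
```

View pics/w7.png

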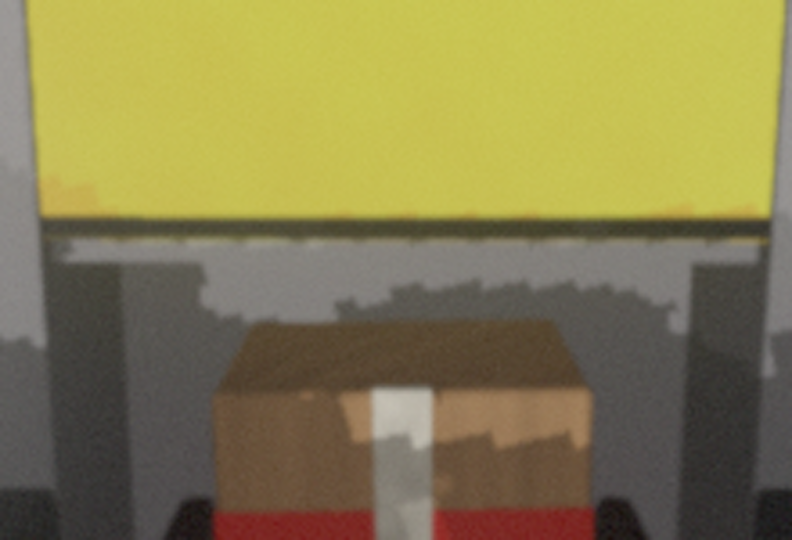

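```bash
python3 - <<'E'
from h import *
c=capture("wrist")
u=np.r_[.233,.972,0];v=np.r_[.972,-.233,0];O=np.r_[.5433,-.1344,0]
def cs(q): d=q-O; return np.round([d@v*1000,d@u*1000],1)
f=lambda x,y,z:cs(ray(c,170+x/3.6-.4,100+y/3.6-.4,z))
print("carton bot",f(252,322,.065),f(557,322,.065),"top",f(216,389,.103),f(592,389,.103))
print("deck",f(60,264,.05),f(757,264,.05),"lid",f(40,217,.056),f(770,217,.056))
d=sense()["tcp_pos"]-O;print("tcp",d@v*1000,d@u*1000)
E
```

```text
carton bot [ 20.8 -35. ] [-19. -35.] top [ 20.2 -35.7] [-18.4 -35.7]
deck [ 49.4 -40.3] [-48.6 -40.3] lid [ 50.1 -47.6] [-48.4 -47.6]
tcp 0.4816883585444595 -2.175136595926579
```

```bash

python3 -m jog '[[0,0,0.4,0,0,0],[0,0,0.5,0,0,0],[0,0,0.5,0,0,0],[0,0,0.5,0,0,0],[0,0,0.3,0,0,0]]'
python3 -m jog '[[0,0,0.4,0,0,0],[0,0,0.5,0,0,0],[0,0,0.5,0,0,0],[0,0,0.3,0,0,0],[0,0,0.2,0,0,0]]'
```

```text
time_s: 16.78
tcp_pos: [0.5422, -0.1366, 0.0494]
ee_rot: [[-0.234, -0.972, -0.002], [-0.972, 0.234, 0.0], [0.0, 0.002, -1.0]]
wrist_force: [-0.1, 0.5, -3.9]
gripper_width: 0.462
time_s: 17.2
tcp_pos: [0.5426, -0.1366, 0.0309]
ee_rot: [[-0.233, -0.972, -0.001], [-0.972, 0.233, 0.0], [0.0, 0.001, -1.0]]
wrist_force: [-0.0, 0.3, -2.8]
gripper_width: 0.458
```

No contact with the walls; I'll continue.

```bash

python3 -m jog '[[0,0,0.4,0,0,0],[0,0,0.4,0,0,0],[0,0,0.3,0,0,0],[0,0,0.2,0,0,0],[0,0,0.1,0,0,0]]'
python3 -m jog '[[0,0,0.1,0,0,0],[0,0,0.1,0,0,0],[0,0,0,0,0,0],[0,0,0,0,0,0],[0,0,0,0,0,0]]'
```

```text
time_s: 17.62
tcp_pos: [0.5427, -0.1366, 0.0172]
ee_rot: [[-0.233, -0.972, -0.001], [-0.972, 0.233, 0.0], [0.0, 0.001, -1.0]]
wrist_force: [-0.2, 0.1, -2.7]
gripper_width: 0.455
time_s: 18.03
tcp_pos: [0.543, -0.1367, 0.0157]
ee_rot: [[-0.233, -0.972, 0.0], [-0.972, 0.233, -0.0], [-0.0, -0.0, -1.0]]
wrist_force: [0.2, 0.2, -2.3]
gripper_width: 0.458
```

```bash

python3 -m jog '[[0,0,0.05,0,0,0],[0,0,0.05,0,0,0],[0,0,0,0,0,0],[0,0,0,0,0,0],[0,0,0,0,0,0]]'
python3 -m jog '[[0,0,0.05,0,0,0],[0,0,0,0,0,0],[0,0,0,0,0,0],[0,0,0,0,0,0],[0,0,0,0,0,0]]'
```

```text
time_s: 18.45
tcp_pos: [0.5428, -0.1367, 0.0146]
ee_rot: [[-0.233, -0.972, -0.0], [-0.972, 0.233, -0.0], [0.0, 0.0, -1.0]]
wrist_force: [0.1, -0.3, -1.5]
gripper_width: 0.452
time_s: 18.87
tcp_pos: [0.5429, -0.1367, 0.0145]
ee_rot: [[-0.233, -0.972, 0.0], [-0.972, 0.233, -0.0], [0.0, -0.0, -1.0]]
wrist_force: [-2.8, 1.7, 3.6]
gripper_width: 0.459
```

It's on the floor. I'll open only partway, to 5.4 cm, because the well is 100 mm wide.

```bash

python3 -m jog '[[0,0,0,0,0,0],[0,0,0,0,0,0],[0,0,0,0,0,0],[0,0,0,0,0,0],[0,0,0,0,0,0]]' 5.4
python3 -m jog '[[0,0,0,0,0,0],[0,0,0,0,0,0],[0,0,0,0,0,0],[0,0,0,0,0,0],[0,0,0,0,0,0]]'
python3 -m jog '[[0,0,-0.5,0,0,0],[0,0,-1.5,0,0,0],[0,0,-2,0,0,0],[0,0,-2.5,0,0,0],[0,0,-2.5,0,0,0]]'
python3 -m jog '[[0,0,-2.5,0,0,0],[0,0,-2,0,0,0],[0,0,-1,0,0,0],[0,0,0,0,0,0],[0,0,0,0,0,0]]'
python3 - <<'E'
from h import *
c=capture("wrist");cv2.imwrite("pics/w8.png",c["frame"][:,:,::-1])
c=capture("scene");cv2.imwrite("pics/s8.png",cv2.resize(c["frame"][100:260,90:310,::-1],None,fx=3.6,fy=3.6))
E
```

```text
time_s: 19.28
tcp_pos: [0.543, -0.1367, 0.0139]
ee_rot: [[-0.233, -0.972, 0.0], [-0.972, 0.233, -0.0], [-0.0, -0.0, -1.0]]
wrist_force: [0.5, 0.7, -0.6]
gripper_width: 0.61
time_s: 19.7
tcp_pos: [0.5429, -0.1367, 0.014]
ee_rot: [[-0.233, -0.972, 0.0], [-0.972, 0.233, -0.0], [0.0, -0.0, -1.0]]
wrist_force: [-0.4, -0.8, -0.2]
gripper_width: 0.624
time_s: 20.12
tcp_pos: [0.5425, -0.1367, 0.1051]
ee_rot: [[-0.233, -0.972, -0.001], [-0.972, 0.233, -0.0], [0.0, 0.001, -1.0]]
wrist_force: [0.7, -0.1, -0.1]
gripper_width: 0.617
time_s: 20.53
tcp_pos: [0.5425, -0.1365, 0.1588]
ee_rot: [[-0.234, -0.972, 0.0], [-0.972, 0.234, 0.001], [-0.001, 0.0, -1.0]]
wrist_force: [-0.4, 0.4, 0.3]
gripper_width: 0.623
```

View pics/w8.png

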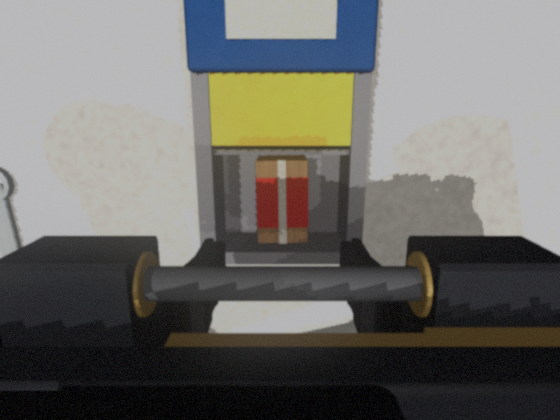

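View pics/s8.png

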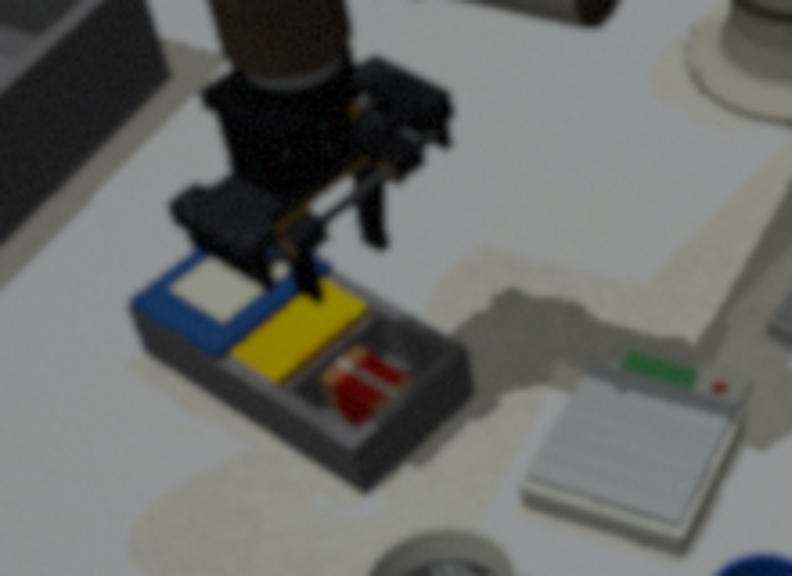

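The carton lies flat and lengthways in the well, at about (282,200) in the wrist view. The lid is still open. Next: shut the fingers, move over the lid and press.

```bash

python3 -m jog '[[1,0,0,0,0,0],[1.5,0,0,0,0,0],[1.5,0,0,0,0,0],[1.5,0,0,0,0,0],[1,0,0,0,0,0]]' 0
python3 -m jog '[[0,0,1.5,0,0,0],[0,0,2,0,0,0],[0,0,2,0,0,0],[0,0,2,0,0,0],[0,0,1,0,0,0]]'
python3 -m jog '[[0,0,0.3,0,0,0],[0,0,0,0,0,0],[0,0,0,0,0,0],[0,0,0,0,0,0],[0,0,0,0,0,0]]'
python3 go.py 527.5 -200.5 56 166.5 3
```

```text
time_s: 21.05
tcp_pos: [0.5265, -0.2013, 0.1577]
ee_rot: [[-0.234, -0.972, -0.003], [-0.972, 0.234, 0.0], [0.0, 0.003, -1.0]]
wrist_force: [-0.6, 0.4, -0.3]
gripper_width: 0.327
time_s: 21.47
tcp_pos: [0.5255, -0.2, 0.0708]
ee_rot: [[-0.234, -0.972, -0.006], [-0.972, 0.234, 0.001], [0.0, 0.006, -1.0]]
wrist_force: [-0.1, -1.0, -1.3]
gripper_width: 0.019
time_s: 21.88
tcp_pos: [0.5285, -0.2, 0.0722]
ee_rot: [[-0.233, -0.972, 0.002], [-0.972, 0.233, -0.0], [-0.0, -0.002, -1.0]]
wrist_force: [-0.3, -0.4, -1.0]
gripper_width: 0.004
t 21.88 p [ 528.5 -200.    72.2] yaw 166.5 joints [ -4.  25. -19.   0. -46.  -9.] F [-0.3 -0.4 -1. ] g 0.4 w [-0.13  0.01  0.01] dworld [ -1.   -0.5 -16.2]
[0.03, 0.03, 0.54, -0.0, 0.0, 0.0]
[0.03, 0.03, 0.54, -0.0, 0.0, 0.0]
[0.02, 0.03, 0.54, -0.0, 0.0, 0.0]
```

```bash

python3 -m jog '[[0,0,0.5,0,0,0],[0,0,0.5,0,0,0],[0,0,0.3,0,0,0],[0,0,0.1,0,0,0],[0,0,0,0,0,0]]'
python3 -m jog '[[0,0,0.1,0,0,0],[0,0,0.1,0,0,0],[0,0,0,0,0,0],[0,0,0,0,0,0],[0,0,0,0,0,0]]'
```

```text
time_s: 22.3
tcp_pos: [0.5274, -0.1998, 0.0567]
ee_rot: [[-0.233, -0.972, -0.001], [-0.972, 0.233, 0.0], [0.0, 0.001, -1.0]]
wrist_force: [0.7, 0.5, -1.0]
gripper_width: 0.004
time_s: 22.72
tcp_pos: [0.5278, -0.1999, 0.0563]
ee_rot: [[-0.233, -0.972, 0.001], [-0.972, 0.233, -0.0], [0.0, -0.001, -1.0]]
wrist_force: [-2.1, 1.1, 7.5]
gripper_width: 0.005
```

```bash

python3 -m jog '[[0,0,0.05,0,0,0],[0,0,0.05,0,0,0],[0,0,0,0,0,0],[0,0,0,0,0,0],[0,0,0,0,0,0]]'
```

```text
time_s: 23.13
tcp_pos: [0.5279, -0.2, 0.0562]
ee_rot: [[-0.233, -0.973, 0.001], [-0.973, 0.233, -0.001], [0.001, -0.001, -1.0]]
wrist_force: [-3.6, 1.1, 11.6]
gripper_width: 0.009
```

```bash

python3 -m jog '[[0,0,0.1,0,0,0],[0,0,0.1,0,0,0],[0,0,0,0,0,0],[0,0,0,0,0,0],[0,0,0,0,0,0]]'
python3 -m jog '[[-0.1,0,0,0,0,0],[-0.3,0,0,0,0,0],[-0.4,0,0,0,0,0],[-0.4,0,0,0,0,0],[-0.4,0,0,0,0,0]]'
```

```text
time_s: 23.55
tcp_pos: [0.5278, -0.2003, 0.056]
ee_rot: [[-0.232, -0.973, 0.001], [-0.973, 0.232, -0.002], [0.001, -0.001, -1.0]]
wrist_force: [-7.6, 2.6, 22.1]
gripper_width: 0.005
time_s: 23.97
tcp_pos: [0.5315, -0.1853, 0.056]
ee_rot: [[-0.232, -0.973, 0.001], [-0.973, 0.232, -0.002], [0.002, -0.001, -1.0]]
wrist_force: [-6.6, 0.0, 21.4]
gripper_width: 0.006
```

```bash

python3 -m jog '[[-0.4,0,0,0,0,0],[-0.5,0,0,0,0,0],[-0.5,0,0,0,0,0],[-0.5,0,0,0,0,0],[-0.5,0,0,0,0,0]]'
python3 -m jog '[[-0.5,0,0,0,0,0],[-0.5,0,0,0,0,0],[-0.5,0,0,0,0,0],[-0.5,0,0,0,0,0],[-0.4,0,0,0,0,0]]'
python3 - <<'E'
from h import *
c=capture("scene");cv2.imwrite("pics/s9.png",cv2.resize(c["frame"][100:260,90:310,::-1],None,fx=3.6,fy=3.6))
E
```

```text
time_s: 24.38
tcp_pos: [0.5371, -0.1618, 0.056]
ee_rot: [[-0.232, -0.973, 0.001], [-0.973, 0.232, -0.002], [0.002, -0.001, -1.0]]
wrist_force: [-7.4, 0.5, 22.1]
gripper_width: 0.007
time_s: 24.8
tcp_pos: [0.5428, -0.1382, 0.056]
ee_rot: [[-0.232, -0.973, 0.001], [-0.973, 0.232, -0.002], [0.002, -0.001, -1.0]]
wrist_force: [-6.7, 0.3, 21.6]
gripper_width: 0.004
```

View pics/s9.png

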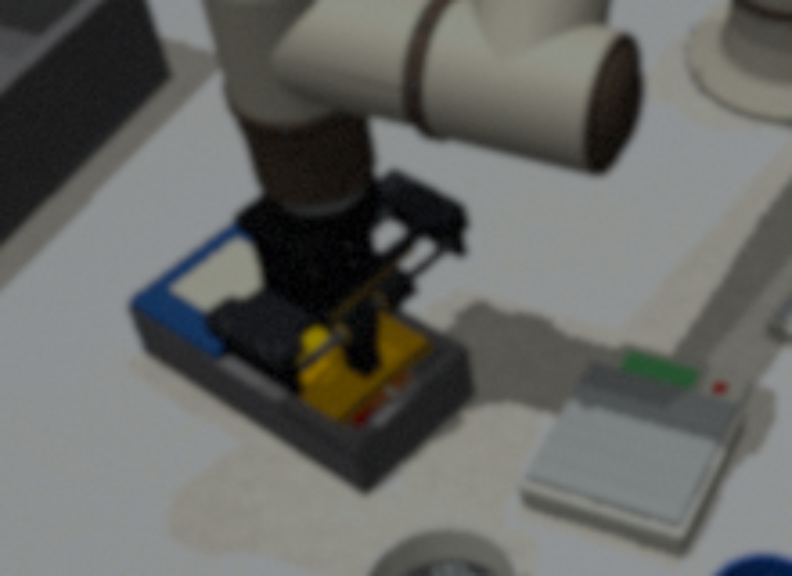

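The lid is moving with the fingertips and is now most of the way over the carton. I'll push on, watching for resistance along the lid's travel.

```bash

python3 -m jog '[[-0.4,0,0,0,0,0],[-0.4,0,0,0,0,0],[-0.3,0,0,0,0,0],[-0.2,0,0,0,0,0],[-0.1,0,0,0,0,0]]'
python3 -m jog '[[-0.2,0,0,0,0,0],[-0.2,0,0,0,0,0],[-0.2,0,0,0,0,0],[-0.1,0,0,0,0,0],[0,0,0,0,0,0]]'
python3 -m jog '[[-0.1,0,0,0,0,0],[-0.1,0,0,0,0,0],[-0.1,0,0,0,0,0],[0,0,0,0,0,0],[0,0,0,0,0,0]]'
```

```text
time_s: 25.27
tcp_pos: [0.5461, -0.1246, 0.056]
ee_rot: [[-0.232, -0.973, 0.001], [-0.973, 0.232, -0.002], [0.002, -0.001, -1.0]]
wrist_force: [-6.7, -0.5, 22.5]
gripper_width: 0.006
time_s: 25.68
tcp_pos: [0.5481, -0.1204, 0.056]
ee_rot: [[-0.231, -0.973, 0.001], [-0.973, 0.231, -0.005], [0.004, -0.003, -1.0]]
wrist_force: [-6.1, -9.9, 18.0]
gripper_width: 0.001
time_s: 26.1
tcp_pos: [0.5495, -0.1175, 0.0561]
ee_rot: [[-0.231, -0.973, 0.003], [-0.973, 0.231, -0.005], [0.004, -0.004, -1.0]]
wrist_force: [-4.6, -10.3, 17.1]
gripper_width: 0.012
```

Resistance rose to 10 N and the tips slip, so the lid is against the end wall. I'll lift off and look.

```bash

python3 -m jog '[[0,0,-0.5,0,0,0],[0,0,-1.5,0,0,0],[0,0,-2.5,0,0,0],[0,0,-3,0,0,0],[0,0,-3,0,0,0]]'
python3 -m jog '[[0,0,-3,0,0,0],[1.5,0,-2,0,0,0],[1.5,0,0,0,0,0],[0,0,0,0,0,0],[0,0,0,0,0,0]]'
python3 - <<'E'
from h import *
c=capture("wrist");cv2.imwrite("pics/w10.png",c["frame"][:,:,::-1])
c=capture("scene");cv2.imwrite("pics/s10.png",cv2.resize(c["frame"][140:260,100:270,::-1],None,fx=4.5,fy=4.5))
E
```

```text
time_s: 26.52
tcp_pos: [0.5477, -0.1142, 0.1576]
ee_rot: [[-0.234, -0.972, -0.002], [-0.972, 0.234, 0.0], [0.0, 0.002, -1.0]]
wrist_force: [0.7, -0.1, 0.6]
gripper_width: 0.002
time_s: 26.93
tcp_pos: [0.5408, -0.1436, 0.2069]
ee_rot: [[-0.235, -0.972, -0.0], [-0.972, 0.235, 0.001], [-0.001, 0.0, -1.0]]
wrist_force: [-0.3, -0.5, -0.3]
gripper_width: 0.003
```

View pics/w10.png

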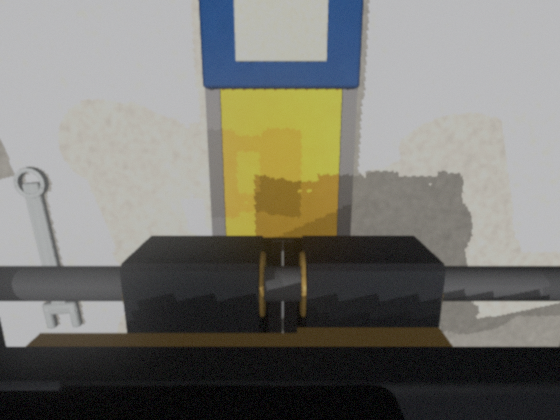

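View pics/s10.png

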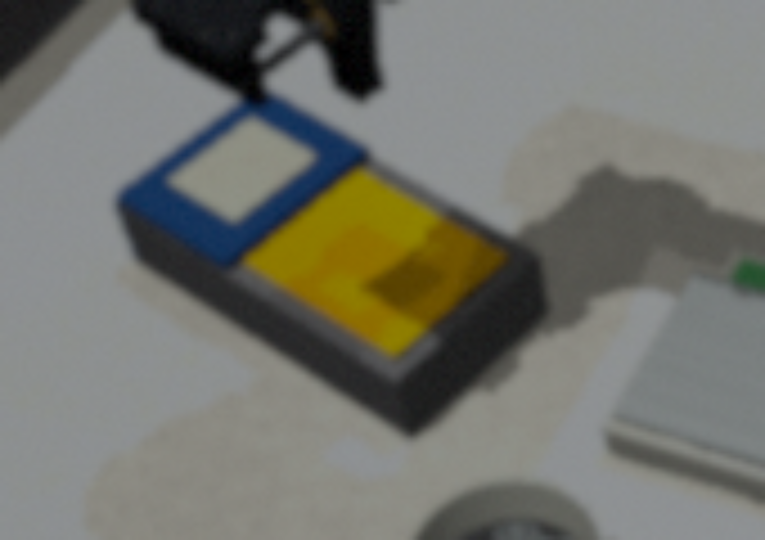

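The lid looks shut. I'll move back for a clear wrist view of the end wall and measure the gap.

```bash

python3 -m jog '[[-2,0,-1,0,0,0],[-3,0,-1,0,0,0],[-3,0,-1,0,0,0],[-3,0,-1,0,0,0],[-2,0,0,0,0,0]]'
python3 -m jog '[[0,0,0,0,0,0],[0,0,0,0,0,0],[0,0,0,0,0,0],[0,0,0,0,0,0],[0,0,0,0,0,0]]'
python3 - <<'E'
from h import *
c=capture("wrist");cv2.imwrite("pics/w11.png",c["frame"][:,:,::-1])
cv2.imwrite("pics/w11z.png",cv2.resize(c["frame"][150:270,190:380,::-1],None,fx=4,fy=4,interpolation=cv2.INTER_CUBIC))
u=np.r_[.233,.972,0];v=np.r_[.972,-.233,0];O=np.r_[.5433,-.1344,0]
c=capture("scene")
def cs(q): d=q-O; return np.round([d@v*1000,d@u*1000],1)
for x,y in [(508,258),(397,358),(540,258),(408,384),(362,163),(245,262)]: print(cs(ray(c,100+x/4.5-.4,140+y/4.5-.4,.056)))
E
```

```text
time_s: 27.45
tcp_pos: [0.573, -0.0143, 0.2484]
ee_rot: [[-0.231, -0.973, 0.003], [-0.973, 0.231, 0.0], [-0.001, -0.003, -1.0]]
wrist_force: [-0.3, 0.1, -0.1]
gripper_width: 0.008
time_s: 27.87
tcp_pos: [0.5712, -0.0179, 0.2466]
ee_rot: [[-0.235, -0.972, -0.001], [-0.972, 0.235, -0.0], [0.0, 0.001, -1.0]]
wrist_force: [0.0, 0.5, 0.2]
gripper_width: 0.007
[-47.9  30.8]
[48.6 31.9]
[-59.2  46.4]
[58.9 50.7]
[-54.2 -98.9]
[ 48.2 -95.7]
```

View pics/w11.png

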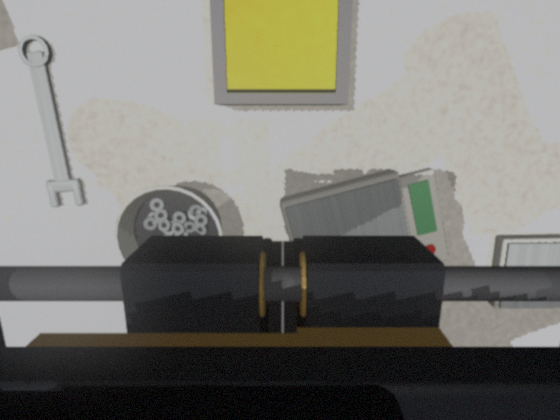

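```bash

python3 - <<'E'
from h import *
c=capture("wrist")
cv2.imwrite("pics/w12z.png",cv2.resize(c["frame"][60:120,205:360,::-1],None,fx=5,fy=5,interpolation=cv2.INTER_CUBIC))
u=np.r_[.233,.972,0];v=np.r_[.972,-.233,0];O=np.r_[.5433,-.1344,0]
def cs(q): d=q-O; return np.round([d@v*1000,d@u*1000],1)
for r in range(86,108,2): print(r,c["frame"][r,260:300].mean(0).round(0),cs(ray(c,282,r,.056)))
E
```

```text
86 [182. 178.  78.] [ 0.2 28.2]
88 [168. 164.  74.] [ 0.2 30. ]
90 [92. 91. 63.] [ 0.2 31.7]
92 [121. 119.  98.] [ 0.2 33.5]
94 [141. 139. 133.] [ 0.2 35.2]
96 [140. 138. 135.] [ 0.2 37. ]
98 [140. 138. 135.] [ 0.2 38.7]
100 [140. 138. 135.] [ 0.2 40.5]
102 [138. 136. 133.] [ 0.2 42.3]
104 [115. 113. 108.] [ 0.2 44.1]
106 [146. 143. 134.] [ 0.2 45.8]
```

View pics/w12z.png

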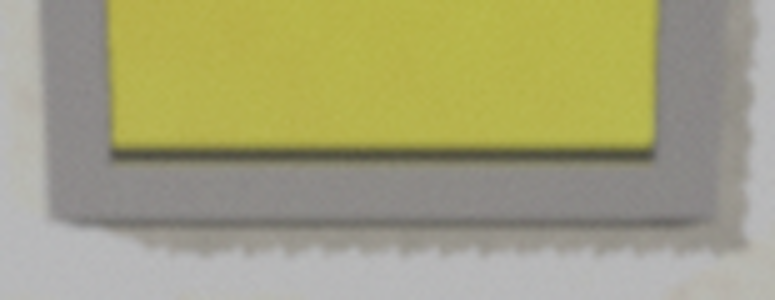

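The wrist view shows a dark line 1–2 px wide between the lid edge (row 90) and the end wall (row 92), so a gap of up to about 2 mm. The tolerance is 3 mm, so I'll push once more, harder, to rule out a residual gap.

```bash
python3 go.py 546 -123 62 166.5 10
```

```text
t 28.02 p [571.4 -17.7 247. ] yaw 166.4 joints [ 14.  16.  -5.  -0. -69. -28.] F [-0.6  0.1  0.6] g 0.1 w [ 0.01 -0.01 -0.06] dworld [ -25.4 -105.3 -185. ]
[1.08, -0.0, 1.85, 0.0, -0.0, -0.0]
[1.08, -0.0, 1.85, 0.0, -0.0, -0.0]
[1.08, -0.0, 1.85, 0.0, -0.0, -0.0]
[1.08, 0.0, 1.85, 0.0, -0.0, -0.0]
[1.08, 0.0, 1.85, 0.0, -0.0, -0.0]
[1.08, 0.0, 1.85, 0.0, -0.0, -0.0]
[1.08, 0.0, 1.85, 0.0, -0.0, -0.0]
[1.08, 0.0, 1.85, 0.0, -0.0, -0.0]
[1.08, 0.0, 1.85, 0.0, -0.0, -0.0]
[1.08, 0.0, 1.85, 0.0, -0.0, -0.0]
```

```bash

python3 -m jog '[[1.5,0,0.5,0,0,0],[2,0,1,0,0,0],[2.2,0,2,0,0,0],[2.1,0,2.5,0,0,0],[2,0,2.5,0,0,0]]'
python3 -m jog '[[1,0,2.5,0,0,0],[0,0,2.5,0,0,0],[0,0,2,0,0,0],[0,0,1.5,0,0,0],[0,0,0.8,0,0,0]]'
python3 -m jog '[[0,0,0.3,0,0,0],[0,0,0,0,0,0],[0,0,0,0,0,0],[0,0,0,0,0,0],[0,0,0,0,0,0]]'
```

```text
time_s: 28.43
tcp_pos: [0.5482, -0.114, 0.1616]
ee_rot: [[-0.234, -0.972, 0.002], [-0.972, 0.234, 0.0], [-0.0, -0.002, -1.0]]
wrist_force: [0.6, 0.1, -1.2]
gripper_width: 0.003
time_s: 28.85
tcp_pos: [0.5445, -0.1231, 0.0667]
ee_rot: [[-0.235, -0.972, -0.004], [-0.972, 0.235, 0.0], [0.001, 0.004, -1.0]]
wrist_force: [0.4, -0.2, -0.3]
gripper_width: 0.004
time_s: 29.27
tcp_pos: [0.547, -0.122, 0.0672]
ee_rot: [[-0.233, -0.972, 0.002], [-0.972, 0.233, 0.0], [-0.001, -0.002, -1.0]]
wrist_force: [-0.7, -0.2, 0.5]
gripper_width: 0.002
```

```bash

python3 -m jog '[[0,0,0.4,0,0,0],[0,0,0.4,0,0,0],[0,0,0.2,0,0,0],[0,0,0.1,0,0,0],[0,0,0.1,0,0,0]]'
python3 -m jog '[[0,0,0.1,0,0,0],[0,0,0.1,0,0,0],[0,0,0.1,0,0,0],[0,0,0.1,0,0,0],[0,0,0,0,0,0]]'
```

```text
time_s: 29.68
tcp_pos: [0.5463, -0.1221, 0.0561]
ee_rot: [[-0.232, -0.973, -0.001], [-0.973, 0.232, -0.001], [0.001, 0.0, -1.0]]
wrist_force: [-6.3, 3.5, 20.0]
gripper_width: 0.004
time_s: 30.1
tcp_pos: [0.5463, -0.1224, 0.0558]
ee_rot: [[-0.231, -0.973, 0.0], [-0.973, 0.231, -0.002], [0.002, -0.001, -1.0]]
wrist_force: [-11.7, 3.9, 33.8]
gripper_width: 0.001
```

```bash

python3 -m jog '[[-0.1,0,0,0,0,0],[-0.1,0,0,0,0,0],[-0.1,0,0,0,0,0],[-0.1,0,0,0,0,0],[0,0,0,0,0,0]]'
python3 -m jog '[[-0.1,0,0,0,0,0],[-0.1,0,0,0,0,0],[-0.1,0,0,0,0,0],[-0.1,0,0,0,0,0],[0,0,0,0,0,0]]'
```

```text
time_s: 30.52
tcp_pos: [0.5464, -0.1217, 0.0557]
ee_rot: [[-0.231, -0.973, -0.002], [-0.973, 0.231, -0.006], [0.006, 0.0, -1.0]]
wrist_force: [-12.0, -9.0, 32.7]
gripper_width: 0.006
time_s: 30.93
tcp_pos: [0.5475, -0.1198, 0.0558]
ee_rot: [[-0.231, -0.973, -0.002], [-0.973, 0.231, -0.008], [0.008, -0.0, -1.0]]
wrist_force: [-10.1, -18.2, 29.0]
gripper_width: 0.008
```

It stopped hard straight away: 18 N along the travel and under 1 mm of movement before slipping. I'll retract and check.

```bash

python3 -m jog '[[0,0,-0.5,0,0,0],[0,0,-1.5,0,0,0],[0,0,-2.5,0,0,0],[0,0,-3,0,0,0],[0,0,-3,0,0,0]]'
python3 -m jog '[[-2,0,-2,0,0,0],[-3,0,-2,0,0,0],[-3,0,-2,0,0,0],[-2.5,0,-2,0,0,0],[0,0,0,0,0,0]]'
python3 -m jog '[[0,0,0,0,0,0],[0,0,0,0,0,0],[0,0,0,0,0,0],[0,0,0,0,0,0],[0,0,0,0,0,0]]'
python3 - <<'E'
from h import *
c=capture("wrist");print(sense()["tcp_pos"])
cv2.imwrite("pics/w13z.png",cv2.resize(c["frame"][60:140,205:360,::-1],None,fx=5,fy=5,interpolation=cv2.INTER_CUBIC))
c=capture("scene");cv2.imwrite("pics/s13.png",c["frame"][:,:,::-1])
E
```

```text
time_s: 31.35
tcp_pos: [0.5475, -0.1144, 0.1555]
ee_rot: [[-0.234, -0.972, -0.002], [-0.972, 0.234, -0.0], [0.001, 0.002, -1.0]]
wrist_force: [1.0, 0.4, 0.8]
gripper_width: 0.003
time_s: 31.77
tcp_pos: [0.576, -0.0088, 0.2394]
ee_rot: [[-0.229, -0.973, 0.009], [-0.973, 0.229, 0.001], [-0.003, -0.009, -1.0]]
wrist_force: [-0.5, -0.2, -0.2]
gripper_width: 0.001
time_s: 32.18
tcp_pos: [0.5722, -0.0131, 0.2342]
ee_rot: [[-0.235, -0.972, -0.002], [-0.972, 0.235, -0.0], [0.001, 0.002, -1.0]]
wrist_force: [-0.9, -0.4, 0.0]
gripper_width: 0.002
[ 0.57234541 -0.0129742   0.23434351]
```

View pics/w13z.png

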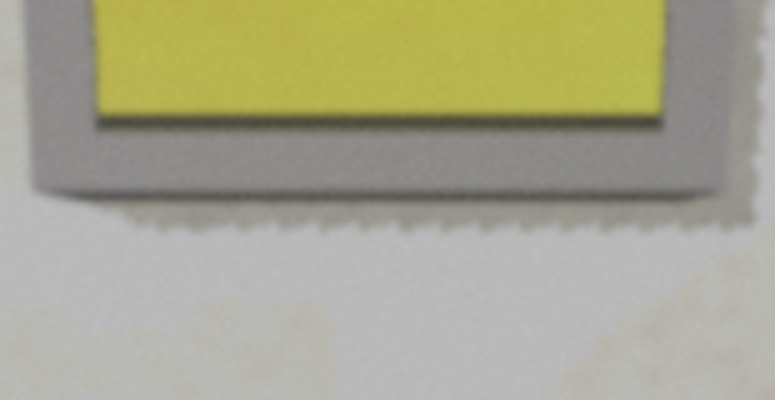

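View pics/s13.png

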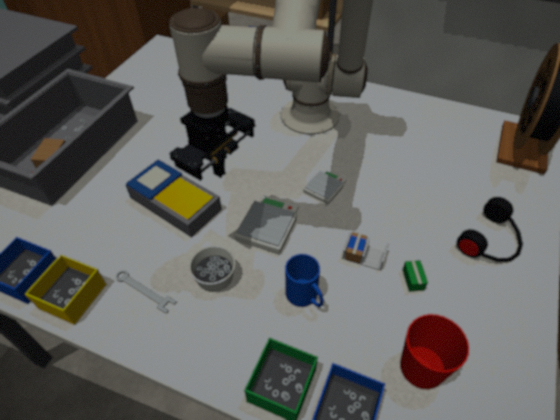

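```bash
python3 - <<'E'
from station import finish_job,sense
print(sense()["time_s"],sense()["wrist_force"]);print(finish_job())
E
```

```text
32.2833 [-0.11824022 -0.00998257  0.35225502]
the job is handed in; nothing more can be done
None
```

I carried out every step and handed the job in at 32.3 s of the 64 s allowed. `finish_job()` gives no verdict, so what follows is from my own checks.

- **Weighing:** I took the red-banded carton by its ends and stood it upright on the larger scale's pan. It stayed let go for more than a second, and the pictures showed it upright near the pan's centre.
- **Storing:** I took it again by its long sides and lowered it into the well without hitting the walls. On touchdown the wrist felt about 4 N, and I opened the fingers only partway because the well is narrow. The wrist and scene views showed the carton flat, lengthways and near the centre of the well, with the lid still open.
- **Closing the lid:** I pressed with about 22 N and slid the lid until it stopped. A second push at about 30 N moved it less than 1 mm before the fingertips slipped, so I took it as hard against its stop.
- **Other objects:** The last scene picture shows the blue-banded carton, mug and bowl where they started. The gripper was clear of everything.

**Checks that disagreed:**
- **Gap at the lid:** After both pushes, the wrist view still showed a dark line, roughly 1.5–2 mm wide, between the lid edge and the end wall. A rougher estimate of up to 2.7 mm was possible after the first push. That is within the 3 mm tolerance but close to it, and it conflicts with the hard stop I felt. I took the line to be edge shading.
- **Well position:** The wrist camera put the well about 3 mm closer to the hood than the top and scene cameras did. I placed the carton between the two estimates, and it went in without touching.

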